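Load the engine barrels on the sprung-gate carrier

TASK

Load all the finned barrels that have a side stub onto the carrier's posts, one to a post and fully down, each turned so that its bore flat meets the post's flat. First swing the sprung keeper bar clear by the black knob on its bolt (the bolt must be drawn back to get past the keeper), shoot the bolt out behind the keeper so that the bar stays open by itself, and let go; when all are loaded, draw the bolt back and let the bar return home over the posts. Leave the other things on the plate where they are.

Things in the scene. Friction and masses are not known exactly. Their poses are not given: they have to be found in the camera images.
- carrier: fixed aluminium carrier: L-shaped base 10 mm thick with a hinge pillar. Origin on the bar's vertical hinge axis on the plate, z up. The row of posts runs along its -y; the other leg, along about +x, ends in the keeper, a dark steel block 80 mm high, 16 mm (radially) x 14 mm, at radius 0.300. The bar's middle line at radius r from the hinge lies at carrier-frame x = r sin(gate), y = -r cos(gate).
- gate (a joint): angle (rad) of the keeper bar, flat steel, 24 mm wide, 285 mm long, 54 to 60 mm above the plate, on the vertical hinge. 0: home over the row of posts (along the carrier's -y), 6 mm above their tops; grows anticlockwise seen from above, by way of the carrier's +x, to a stop at 1.72. A damped torsion spring drives it home: about 0.15 N m at 0, 0.58 N m at the stop.
- bolt (a joint): travel (m) of the brass bolt sliding on top of the bar (rod 10 mm wide, 61 to 71 mm high): 0 drawn back towards the hinge, 0.030 fully out, tip at radius 0.283 + travel. 1.5 N of friction; may start anywhere from 0 to 0.025. Out by over 0.007 it cannot pass the keeper; with the bar past the keeper (gate above 1.62), shot out by 0.02 or more, it is caught behind it and the bar stays at about 1.60.
- knob (a point): middle of the upright round black knob on the bolt, 16 mm across, reaching from 71 to 112 mm above the plate (this point 95 mm). On the bar's middle line at radius 0.100 + bolt travel from the hinge axis; it swings with the bar and slides with the bolt.
- post0: fixed upright steel post number 0 of four along the row, at 0.070 + 0 x 0.064 m from the hinge axis: D-section, radius 10 mm with one flat 4 mm from the axis, facing the post's own +x; 38 mm high, the top 8 mm tapered to 60 percent. Origin on its axis on the base's top (10 mm above the plate). Each post is turned differently about z.
- post1: fixed upright steel post number 1 of four along the row, at 0.070 + 1 x 0.064 m from the hinge axis: D-section, radius 10 mm with one flat 4 mm from the axis, facing the post's own +x; 38 mm high, the top 8 mm tapered to 60 percent. Origin on its axis on the base's top (10 mm above the plate). Each post is turned differently about z.
- post2: fixed upright steel post number 2 of four along the row, at 0.070 + 2 x 0.064 m from the hinge axis: D-section, radius 10 mm with one flat 4 mm from the axis, facing the post's own +x; 38 mm high, the top 8 mm tapered to 60 percent. Origin on its axis on the base's top (10 mm above the plate). Each post is turned differently about z.
- post3: fixed upright steel post number 3 of four along the row, at 0.070 + 3 x 0.064 m from the hinge axis: D-section, radius 10 mm with one flat 4 mm from the axis, facing the post's own +x; 38 mm high, the top 8 mm tapered to 60 percent. Origin on its axis on the base's top (10 mm above the plate). Each post is turned differently about z.
- barrel0: cast aluminium finned barrel (2 to 4 are present), 38 mm across over the fins, 30 mm high, about 90 g, standing on the plate; D-shaped through bore of radius 11.5 mm with its flat 5.5 mm from the axis, facing the barrel's own +x. A square side stub (10 mm wide, 10 to 20 mm above the underside) points to +x, in line with the bore's flat, out to 29 mm from the axis. Origin on the axis at the underside; z up.
- barrel1: cast aluminium finned barrel (2 to 4 are present), 38 mm across over the fins, 30 mm high, about 90 g, standing on the plate; D-shaped through bore of radius 11.5 mm with its flat 5.5 mm from the axis, facing the barrel's own +x. A square side stub (10 mm wide, 10 to 20 mm above the underside) points to +x, in line with the bore's flat, out to 29 mm from the axis. Origin on the axis at the underside; z up.
- barrel2: cast aluminium finned barrel (2 to 4 are present), 38 mm across over the fins, 30 mm high, about 90 g, standing on the plate; D-shaped through bore of radius 11.5 mm with its flat 5.5 mm from the axis, facing the barrel's own +x. A square side stub (10 mm wide, 10 to 20 mm above the underside) points to +x, in line with the bore's flat, out to 29 mm from the axis. Origin on the axis at the underside; z up.
- barrel3: cast aluminium finned barrel (2 to 4 are present), 38 mm across over the fins, 30 mm high, about 90 g, standing on the plate; D-shaped through bore of radius 11.5 mm with its flat 5.5 mm from the axis, facing the barrel's own +x. A square side stub (10 mm wide, 10 to 20 mm above the underside) points to +x, in line with the bore's flat, out to 29 mm from the axis. Origin on the axis at the underside; z up.
- blind_cylinder: bystander, to be left where it is: a taller finned steel cylinder, 34 mm across, 62 mm high, no bore and no side stub. Origin at the middle of its underside.
- vee_block: bystander, to be left where it is: a steel V-block, 50 x 45 x 36 mm high. Origin at the middle of its underside.
- hole_block: bystander, to be left where it is: a flat steel block with drilled holes, 75 x 50 x 25 mm high. Origin at the middle of its underside.
- piston: bystander, to be left where it is: a plain aluminium piston, 32 mm across, 30 mm high. Origin at the middle of its underside.
- con_rod: bystander, to be left where it is: an aluminium connecting rod lying flat, about 98 mm long, 9 mm thick. Origin at the middle of its underside.
Things that resemble listed ones, but are neither listed nor needed, are in the scene too. What is shaped like the barrel0 but green or yellow is not meant. Leave any blue look-alike of the barrel1 alone.

How it is judged:
By the outcome, as a careful person would: the job done as asked, in the order asked, and still so for the second after the job is handed in, with the robot touching nothing.
Of barrel0, barrel1, barrel2, barrel3 only 2 to 4 are there at a start; the rules pass over those that are not, and their reading is None.
At some moment in a run one of barrel0, barrel1, barrel2, barrel3 may be knocked a few centimetres aside while the robot is not near it.
It also fails if it takes over 210 s, if anything falls off the work surface, if the arm or the gripper's body presses on something with over 40 N, if the wrist force passes 120 N, or if a joint passes its speed limit or range.

ROBOT

A 6-joint arm with a two-finger parallel gripper is mounted at the origin on the work surface. World frame = base frame: x ahead of the robot, y to its left, z up, the work surface at z = 0. Lengths are in m, angles in rad, forces in N, time in s.
With the tool pointing down it reaches from about 0.35 to 0.725 m from the base axis. Payload 6 kg.
Tool frame: the origin (TCP) lies between the finger pads; the fingertips stand 11 mm ahead of it and the grasp point (between the pads) lies 8 mm behind it; z points along the fingers, y is the line along which they close (so a half turn about z gives the same grasp; the last joint's range is limited). The gripper opens to 85 mm and grips with 20 to 120 N. Pads are 22 mm wide; open, the fingers measure 114 mm over their backs; the gripper's body (76 mm by 85 mm) begins 54 mm behind the grasp point. The pads swing forward as they close: fully open they stand 13 mm farther back than shut.
Start: joints at [-1.012, 0.04, 0.085, 0, -1.615, -0.334], TCP at [0.134, -0.585, 0.242] pointing down, gripper open.
Joint ranges: [-2.56, 2.56], [-1.29, 2.01], [-1.08, 1.49], [-3.29, 1.98], [-2.81, -0.18], [-2.99, 2.99]. Speed limits (rad/s): [2.57, 2.57, 3.01, 3.14, 3.14, 3.14].

INTERFACE

Orientations are given as a rotation vector (axis times angle).
In Python, from rig import monitor, snapshot, get_calibration, ctrl gives the robot as it stands.
- The arm moves only by the tool drive_tool, never from a script. Its argument "targets" is a list of rows, each a list of 7 numbers: the closure in counts, from 0 (fully open) to 255 (shut), then the shift along the tool's x, y, z in mm, then the turn, a rotation vector about the tool's x, y, z in rad. In form: [[claw, dx, dy, dz, rx, ry, rz], ...]. A call has exactly 10 rows; each row is the pose to reach, as a shift and turn from the pose commanded when the call began, along the tool's axes at that moment; what a row does not reach only later rows make up. A row lasts 1/10 s, in which the tool goes at most 50 mm and 8.59 degrees, less where a joint would pass 70% of its speed; a pose out of reach is approached as far as the arm can. A call with a gripper value outside its range is refused whole. The fingers move at their own pace and stop on an object; the grip force is fixed at half the most. Time passes only in rows, so rows that repeat a pose let the fingers close, or fill a call up. It gives the time, the measured TCP pose, the force, the opening and the grip force at its end, in the units of the state.
- monitor.state(): the state, without advancing time (a new reading comes with each control period).
- snapshot(name): name is "side" or "top" or "wrist"; returns (picture, depth): 400x640x3 uint8, red, green, blue; 400x640 float32, m along the optical axis (not along the pixel's ray), 0 where there is no reading.
- get_calibration(name): a dict with "intrinsics" (3x3 intrinsics, pixels), "pose" (4x4, takes a point from camera to world coordinates). Camera axes: x right, y down, z forward; pixel columns grow to the right and rows downward; lengths in m; the calibration is good to about 2 mm. The wrist camera is an equidistant fisheye: a pixel r from the principal point sees the ray r / f radians off the axis. A picture is of the moment at which its call begins: read the wrist's pose just before it. get_calibration takes no time and is no camera call; for the wrist camera it gives the pose at the moment of the call.
- ctrl.sign_off(): hands the job in; it is judged then, once.
The state is a dict: "time": time; "q": joint angles; "joint_vel": joint speeds; "joint_torque": joint torques, N m; "tcp_pos": TCP position; "eef_rot": TCP orientation; "contact_force": force on the tool from outside, world axes, zero at the start; "wrist_torque": the same for the moment, N m; "width": opening from 0.0 (shut) to 1.0 (fully open); "gripper_force": force on a finger pad.
Only numpy, scipy, OpenCV 4.12 (cv2) and the standard library are available. Lean on these libraries where they do the work, as an engineer would, in place of code of your own. Each camera call takes 0.05 s, during which the arm holds its last target. There are 200 camera calls.

## Working session

There is one attempt and no reset: what is moved stays moved. The work goes in short steps, Python scripts to look and compute and a tool call to move; the robot and the scene stay as the last step left them, time stands still between calls to the robot, and variables do not carry over. Pictures are saved under pics/ and viewed, at most 14 in all, crops included, and the job is handed in when it is done.

Besides the shell and the picture viewer there is one more tool, called after "Call:" as name(argument=value, ...) on one line, values as JSON. drive_tool: Moves the arm, as the interface text tells. Its arguments: {"type":"object","properties":{"targets":{"type":"array"}},"required":["targets"]}

```bash
ls; mkdir -p pics
python3 - <<'E'
from rig import monitor,snapshot,get_calibration
import cv2,numpy as np
s=monitor.state();print(s)
for n in("top","side"):
    p,d=snapshot(n);c=get_calibration(n);print(n,c["intrinsics"],c["pose"])
    np.savez(f"{n}0.npz",p=p,d=d);cv2.imwrite(f"pics/{n}0.png",p[...,::-1])
E
```

```text
pics
{'time': 0.0, 'q': array([-1.01228269e+00,  4.07786194e-02,  8.38198951e-02, -4.47161519e-04,
       -1.61549033e+00, -3.33698999e-01]), 'joint_vel': array([-0.00085836, -0.00074476, -0.00015104,  0.00021246, -0.00199372,
       -0.0005313 ]), 'joint_torque': array([ 1.34154772e-03, -3.68212044e+01,  3.47422349e+01,  6.93265066e+00,
       -5.46436786e-03, -4.27994195e-06]), 'tcp_pos': array([ 0.13376459, -0.58458733,  0.24130589]), 'eef_rot': array([ 3.52390504e-01, -3.12145322e+00, -2.64452685e-03]), 'contact_force': array([ 0.52068058, -0.39189454,  0.22636574]), 'wrist_torque': array([ 0.03674748, -0.02648056, -0.01850343]), 'gripper_force': 0.0, 'width': 1.0048819804455666}
top [[458.20150969   0.         326.50501168]
 [  0.         458.20150969 205.84815669]
 [  0.           0.           1.        ]] [[-0.00426748 -0.99422843  0.10719894  0.47688934]
 [-0.99997881  0.00371573 -0.00534618 -0.04712185]
 [ 0.00491701 -0.10721948 -0.99422322  1.20668679]
 [ 0.          0.          0.          1.        ]]
side [[506.10589939   0.         320.56663917]
 [  0.         506.10589939 198.52382923]
 [  0.           0.           1.        ]] [[ 0.89980886 -0.23299656  0.36885853  0.14245386]
 [-0.43593938 -0.44654785  0.78137819 -0.99092602]
 [-0.01734545 -0.86389098 -0.50338009  0.68262387]
 [ 0.          0.          0.          1.        ]]
```

View pics/top0.png

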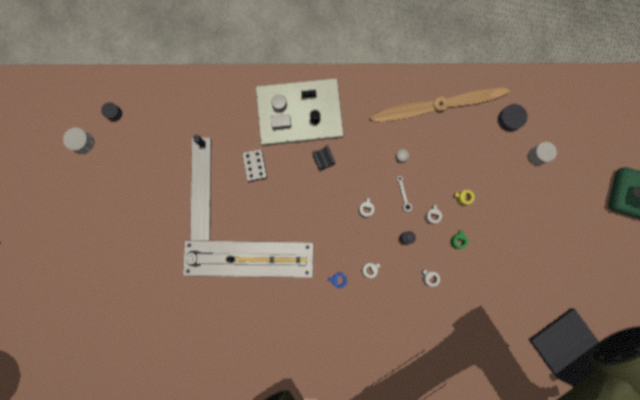

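View pics/side0.png

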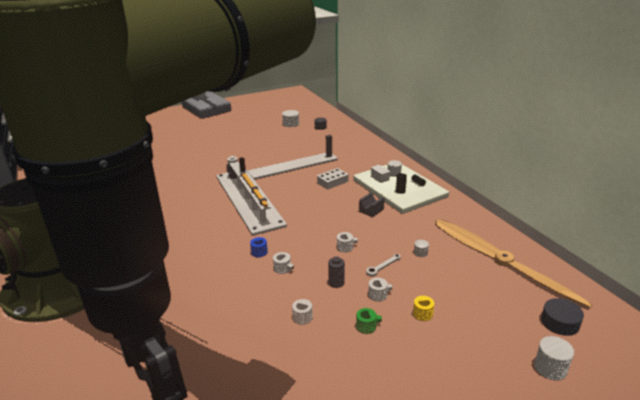

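The top view shows four white/grey barrels with stubs at about (367,209), (434,215), (371,270) and (432,279). The look-alikes are blue (339,280), green (460,240) and yellow (466,197). The piston (402,156) has no stub. The carrier hinge is near (194,258), the knob near (230,259), and the keeper near (200,141).

```bash
cat > h.py <<'E'
from rig import monitor,snapshot,get_calibration,ctrl
import cv2,numpy as np
from scipy.spatial.transform import Rotation as R
def ray(c,n,u):
    K=c["intrinsics"];v=np.array([(u[0]-K[0,2])/K[0,0],(u[1]-K[1,2])/K[1,1]])
    if n=="wrist":
        r=np.hypot(*v)+1e-12;d=np.r_[v/r*np.sin(r),np.cos(r)]
    else: d=np.r_[v,1]
    P=np.array(c["pose"]);return P[:3,3],P[:3,:3]@d
def onz(c,n,u,z):
    o,d=ray(c,n,u);return o+d*(z-o[2])/d[2]
def proj(c,n,X):
    P=np.array(c["pose"]);x=P[:3,:3].T@(np.asarray(X)-P[:3,3]);K=c["intrinsics"]
    if n=="wrist":
        t=np.arctan2(np.hypot(x[0],x[1]),x[2]);s=t/(np.hypot(x[0],x[1])+1e-12);v=x[:2]*s
    else: v=x[:2]/x[2]
    return np.array([K[0,0]*v[0]+K[0,2],K[1,1]*v[1]+K[1,2]])
def shift(goal,yaw=None):
    """tool-frame shift (mm) and turn to goal xyz; yaw = world angle of the closing line"""
    s=monitor.state();T=R.from_rotvec(s["eef_rot"]);d=T.inv().apply(np.array(goal)-s["tcp_pos"])*1000
    M=T.as_matrix();a=np.arctan2(M[1,1],M[0,1]);rz=0
    if yaw is not None:
        rz=-((yaw-a+np.pi/2)%np.pi-np.pi/2)
    return d.round(1),round(rz,3),round(a,3),s["tcp_pos"].round(4),s["q"].round(2)
E
python3 - <<'E'
from h import *
f=np.load("top0.npz");p=f["p"];c=get_calibration("top")
cv2.imwrite("pics/crop1.png",cv2.resize(p[125:305,180:480,::-1],None,fx=2.6,fy=2.6,interpolation=cv2.INTER_CUBIC))
hsv=cv2.cvtColor(p,cv2.COLOR_RGB2HSV)
m=((hsv[...,1]<60)&(hsv[...,2]>95)).astype(np.uint8)
n,l,st,ce=cv2.connectedComponentsWithStats(m[100:300,170:560])
for i in range(1,n):
    if st[i,4]>15: print(st[i],(ce[i]+[170,100]).round(1),onz(c,"top",ce[i]+[170,100],.03).round(3))
for nme,u,z in(("hinge",(194,258),.06),("knob",(231,259),.112),("keeper",(200,141),.08),("corner",(312,276),.01),("c2",(313,243),.01),("c3",(184,275),.01)):
    print(nme,onz(c,"top",u,z).round(3))
print(get_calibration("wrist"))
E
```

```text
[  87    0   87   45 3254] [298.2 120.4] [0.83 0.02 0.03]
[  13   37  131  141 6252] [232.3 237. ] [0.524 0.188 0.03 ]
[364  41  23  22 348] [545.8 151.3] [ 0.745 -0.629  0.03 ]
[ 72  49  25  33 578] [254.1 164.9] [0.712 0.135 0.03 ]
[226  49  13  13 126] [402.4 155. ] [ 0.737 -0.253  0.03 ]
[227  76  16  36 202] [403.8 194.5] [ 0.633 -0.254  0.03 ]
[189  98  16  20 203] [366.5 208. ] [ 0.598 -0.157  0.03 ]
[255 105  17  19 194] [433.8 214.6] [ 0.58 -0.33  0.03]
[192 162  19  17 200] [370.6 269.5] [ 0.44  -0.165  0.03 ]
[252 169  19  18 212] [430.8 277.7] [ 0.419 -0.318  0.03 ]
[158 172  20  17  51] [339.5 279.9] [ 0.414 -0.086  0.03 ]
[168 176   6   9  18] [339.7 279.6] [ 0.415 -0.086  0.03 ]
hinge [0.472 0.276 0.06 ]
knob [0.469 0.174 0.112]
keeper [0.763 0.263 0.08 ]
corner [ 0.424 -0.015  0.01 ]
c2 [ 0.509 -0.018  0.01 ]
c3 [0.428 0.315 0.01 ]
{'intrinsics': array([[309.70691629,   0.        , 325.28405181],
       [  0.        , 309.70691629, 200.72230245],
       [  0.        ,   0.        ,   1.        ]]), 'pose': array([[-0.2230719 ,  0.93497153,  0.27580275,  0.0646778 ],
       [ 0.97480063,  0.21348293,  0.06472076, -0.60190878],
       [ 0.00163289,  0.28329008, -0.95903288,  0.37319699],
       [ 0.        ,  0.        ,  0.        ,  1.        ]])}
```

View pics/crop1.png

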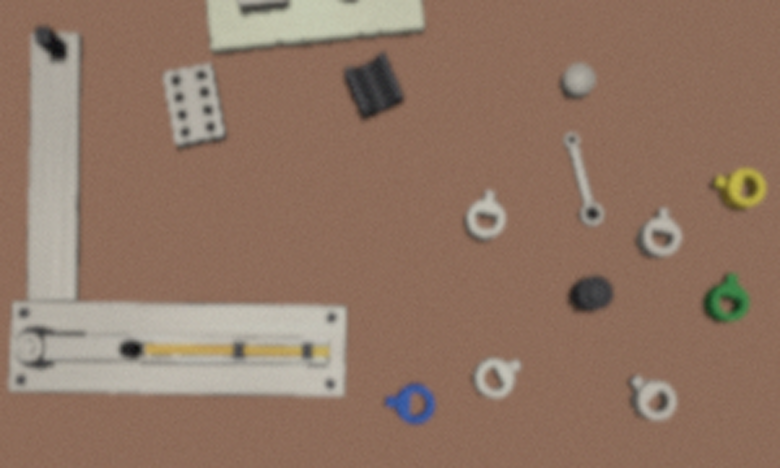

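Checks: the leg from hinge to keeper measures about 0.29 m, against the given 0.300. The knob sits at radius about 0.10, and the four barrels are within reach. The four white rings with stubs are the ones meant. First, the tool goes over the knob.

Call:
drive_tool(targets=[[0, -40, 27, 0, 0, 0, -0.14], [0, -80, 55, 0, 0, 0, -0.28], [0, -120, 82, 0, 0, 0, -0.42], [0, -160, 110, 0, 0, 0, -0.56], [0, -200, 137, 0, 0, 0, -0.7], [0, -240, 165, 0, 0, 0, -0.84], [0, -280, 192, 0, 0, 0, -0.98], [0, -320, 220, 0, 0, 0, -1.12], [0, -340, 265, 0, 0, 0, -1.24], [0, -358, 310, 0, 0, 0, -1.344]])

```text
time: 1.1
tcp_pos: [0.4139, -0.2009, 0.2413]
eef_rot: [2.224, -2.218, -0.003]
contact_force: [1.1, 0.5, -0.3]
width: 1.004
gripper_force: 0.0
```

```bash
python3 -c "
from h import *
print(shift((0.40,0.174,0.25),0.0))"
```

```text
(array([-375. ,   12.9,   -8.5]), np.float64(0.003), np.float64(-3.139), array([ 0.4139, -0.2009,  0.2413]), array([-0.01, -0.34, -0.25, -0.  , -1.66,  0.01]))
```

Call:
drive_tool(targets=[[0, -45, -7, 0, 0, 0, 0], [0, -90, -14, 0, 0, 0, 0], [0, -135, -21, 0, 0, 0, 0], [0, -180, -28, 0, 0, 0, 0], [0, -225, -35, 0, 0, 0, 0], [0, -270, -42, 0, 0, 0, 0], [0, -310, -49, 0, 0, 0, 0], [0, -340, -55, 0, 0, 0, 0], [0, -360, -56, 0, 0, 0, 0], [0, -360, -56, 0, 0, 0, 0]])

```text
time: 2.1
tcp_pos: [0.47, 0.159, 0.2411]
eef_rot: [2.221, -2.219, -0.001]
contact_force: [0.2, -0.6, -0.2]
width: 1.006
gripper_force: 0.0
```

Run:
```python
from h import *
print(shift((0.469,0.174,0.25),0.0))
c=get_calibration("wrist");p,d=snapshot("wrist");np.savez("w1.npz",p=p,d=d,K=c["intrinsics"],P=c["pose"])
cv2.imwrite("pics/w1.png",p[...,::-1])
print(proj(c,"wrist",(.469,.174,.112)),proj(c,"wrist",(.472,.276,.06)))
```

```text
(array([-15. ,   1. ,  -8.9]), np.float64(0.001), np.float64(-3.141), array([0.47  , 0.159 , 0.2411]), array([ 0.73, -0.24, -0.17, -0.  , -1.64, -0.73]))
[327.37019553 212.71266181] [324.14783339 280.96391652]
```

View pics/w1.png

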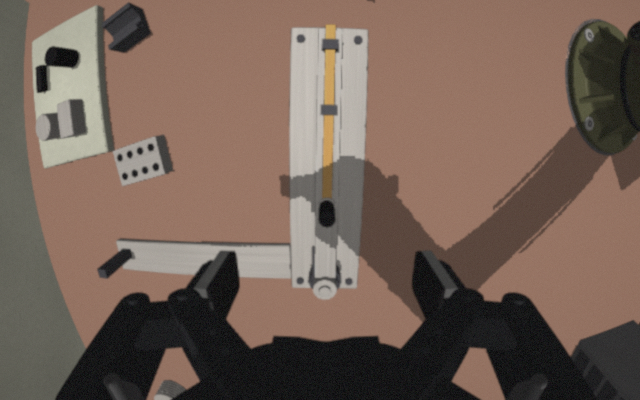

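The wrist view shows the knob at (327,214), the hinge pillar top at (324,289), the bar with the brass bolt running up, the keeper at (115,263), and the base corner screws at (300,39), (358,40), (299,281) and (350,283).

Run:
```python
from h import *
f=np.load("w1.npz");p,d=f["p"],f["d"];c=dict(intrinsics=f["K"],pose=f["P"])
def pt(u):
    o,r=ray(c,"wrist",u);dd=np.median(d[int(u[1])-1:int(u[1])+2,int(u[0])-1:int(u[0])+2]);P=c["pose"]
    z=(P[:3,:3].T@r)[2];return (o+r*dd/z).round(4)
for u in((327,206),(327,212),(327,218),(327,224),(324,289),(300,200),(345,120),(329,60)): print(u,pt(u))
g=p.max(2);m=(g<60).astype(np.uint8)
n,l,st,ce=cv2.connectedComponentsWithStats(m)
for i in range(1,n):
    if 10<st[i,4]<2000: print(st[i],ce[i].round(1))
ys,xs=np.where(l==l[212,327]);Q=np.array([pt((x,y)) for x,y in zip(xs,ys)])
t=Q[(Q[:,2]>.105)&(Q[:,2]<.12)];print(len(t),t.mean(0),t.min(0),t.max(0))
for n_,u in (("a",(300.5,39)),("b",(358,40.5)),("c",(299.5,281)),("d",(350,283))): print(onz(c,"wrist",u,.01).round(4))
print("hinge",[onz(c,"wrist",(324,289),z).round(4) for z in (.06,.08)], onz(c,"wrist",(330,27),.071))
```

```text
(327, 206) [0.4692 0.1725 0.0967]
(327, 212) [0.4693 0.1734 0.1119]
(327, 218) [0.4693 0.1787 0.1129]
(327, 224) [0.4693 0.1847 0.1121]
(324, 289) [0.4722 0.2792 0.0725]
(300, 200) [0.5015 0.1919 0.0105]
(345, 120) [0.4479 0.0952 0.0106]
(329, 60) [0.4673 0.0349 0.0715]
[ 103    4   47   48 1020] [128.6  27.6]
[ 37  47  42  45 776] [55.1 63.8]
[149 145   4   5  18] [150.3 147. ]
[138 148   4   6  19] [139.5 150.6]
[128 152   4   5  15] [129.2 153.9]
[118 155   4   5  14] [119.5 157.1]
[154 164   4   6  20] [155.5 166.5]
[143 168   4   5  16] [144.5 170. ]
[133 171   4   5  17] [134.4 172.9]
[123 174   4   5  16] [124.5 176. ]
[319 201  16  26 362] [326.5 213.6]
[ 99 250  33  27 368] [115.6 261.8]
[337 267   2   7  12] [337.5 270. ]
[335 277   4   6  12] [336.4 279.5]
234 [0.46975513 0.17894103 0.11140427] [0.4629 0.1728 0.1054] [0.4766 0.1868 0.1129]
[ 0.4994 -0.0015  0.01  ]
[ 4.33e-01 -1.00e-04  1.00e-02]
[0.5056 0.3067 0.01  ]
[0.4368 0.3099 0.01  ]
hinge [array([0.4722, 0.2873, 0.06  ]), array([0.4721, 0.2744, 0.08  ])] [0.46638228 0.0009677  0.071     ]
```

Call:
drive_tool(targets=[[0, -10, 0, 30, 0, 0, 0], [0, -20, 0, 65, 0, 0, 0], [0, -20, 0, 100, 0, 0, 0], [0, -20, 0, 130, 0, 0, 0], [60, -20, 0, 145, 0, 0, 0], [140, -20, 0, 152, 0, 0, 0], [255, -20, 0, 152, 0, 0, 0], [255, -20, 0, 152, 0, 0, 0], [255, -20, 0, 152, 0, 0, 0], [255, -20, 0, 152, 0, 0, 0]])

```text
time: 3.15
tcp_pos: [0.4711, 0.1773, 0.0921]
eef_rot: [-2.218, 2.222, -0.001]
contact_force: [-1.4, -0.5, 5.7]
width: 0.167
gripper_force: 58.5
```

Call:
drive_tool(targets=[[255, 0.7, -9.6, 0, 0, 0, -0.1], [255, -1.4, -23.5, 0, 0, 0, -0.24], [255, -5.5, -37.1, 0, 0, 0, -0.38], [255, -11.4, -49.9, 0, 0, 0, -0.52], [255, -19, -61.8, 0, 0, 0, -0.66], [255, -28.2, -72.5, 0, 0, 0, -0.8], [255, -38.8, -81.8, 0, 0, 0, -0.94], [255, -50.6, -89.6, 0, 0, 0, -1.08], [255, -63.4, -95.6, 0, 0, 0, -1.22], [255, -76.9, -99.8, 0, 0, 0, -1.36]])

```text
time: 4.15
tcp_pos: [0.5717, 0.2528, 0.0922]
eef_rot: [3.123, -0.326, 0.003]
contact_force: [-1.4, -6.9, 4.9]
width: 0.162
gripper_force: 59.3
```

Run:
```python
from h import *
s=monitor.state();print(s["tcp_pos"],s["contact_force"],s["wrist_torque"],s["width"],s["q"].round(2))
v=s["tcp_pos"][:2]-[.4715,.279];print("r",np.hypot(*v),"g",np.arctan2(v[0],-v[1])+.02)
print(R.from_rotvec(s["eef_rot"]).as_matrix().round(3))
```

```text
[0.5716787  0.25278604 0.09215408] [-1.40381166 -6.91189836  4.91347391] [-1.81372736 -0.08120717 -0.11309664] 0.16197668178664332 [ 0.74  0.14 -0.09  0.   -1.35  0.62]
r 0.1035516436729279 g 1.3348627937608484
[[ 0.978 -0.207  0.002]
 [-0.207 -0.978 -0.002]
 [ 0.002  0.001 -1.   ]]
```

Call:
drive_tool(targets=[[255, -2, 0, 0, 0, 0, 0], [255, -2, -5, 0, 0, 0, -0.05], [255, -2.2, -10, 0, 0, 0, -0.1], [255, -2.8, -15, 0, 0, 0, -0.15], [255, -3.5, -20, 0, 0, 0, -0.2], [255, -4.5, -25, 0, 0, 0, -0.25], [255, -5.7, -29.3, 0, 0, 0, -0.3], [255, -6.9, -33.2, 0, 0, 0, -0.34], [255, -6.9, -33.2, 0, 0, 0, -0.34], [255, -6.9, -33.2, 0, 0, 0, -0.34]])

```text
time: 5.15
tcp_pos: [0.5754, 0.2871, 0.0924]
eef_rot: [-3.134, -0.197, -0.016]
contact_force: [19.3, -2.0, -4.3]
width: 0.168
gripper_force: 58.6
```

```bash
cat > g.py <<'E'
from h import *
s=monitor.state();print(s["tcp_pos"],s["contact_force"],s["wrist_torque"],s["width"],s["q"].round(2))
v=s["tcp_pos"][:2]-[.4715,.279];print("r",np.hypot(*v),"g",np.arctan2(v[0],-v[1])+.02)
print(R.from_rotvec(s["eef_rot"]).as_matrix().round(3))
E
python3 g.py
```

```text
[0.57535771 0.28713049 0.09240479] [19.2658806  -1.95343358 -4.29654535] [-0.96255743 -6.23751947 -0.21664839] 0.16772989484217685 [ 0.78  0.18 -0.04  0.01 -1.34  0.92]
r 0.10417547114041191 g 1.668921873459467
[[ 0.992  0.125  0.01 ]
 [ 0.125 -0.992  0.002]
 [ 0.01  -0.    -1.   ]]
```

Call:
drive_tool(targets=[[255, 4, -1, 0, 0, 0, 0], [255, 8, -1, 0, 0, 0, 0], [255, 12, -1, 0, 0, 0, 0], [255, 16, -1, 0, 0, 0, 0], [255, 20, -1, 0, 0, 0, 0], [255, 24, -1, 0, 0, 0, 0], [255, 28, -1, 0, 0, 0, 0], [255, 32, -1, 0, 0, 0, 0], [255, 32, -1, 0, 0, 0, 0], [255, 32, -1, 0, 0, 0, 0]])

```text
time: 6.15
tcp_pos: [0.6037, 0.2913, 0.0922]
eef_rot: [3.134, 0.199, 0.004]
contact_force: [1.4, -7.4, 4.4]
width: 0.174
gripper_force: 59.7
```

```bash
python3 g.py
```

```text
[0.60370659 0.29128585 0.09221758] [ 1.41196657 -7.44284783  4.39712682] [-1.74925837 -0.60523177  0.22898511] 0.17427286988254398 [ 0.75  0.25  0.05  0.   -1.36  0.95]
r 0.13277621711356755 g 1.683459378800531
[[ 0.992  0.126  0.003]
 [ 0.126 -0.992 -0.001]
 [ 0.003  0.002 -1.   ]]
```

The bolt moved out about 28 mm unobstructed. Next I ease the bar back against the keeper, let go and rise.

Call:
drive_tool(targets=[[255, 0, 3, 0, 0, 0, 0], [255, 0, 6, 0, 0, 0, 0], [255, 0, 8, 0, 0, 0, 0], [255, 0, 8, 0, 0, 0, 0], [120, 0, 8, 0, 0, 0, 0], [0, 0, 8, 0, 0, 0, 0], [0, 0, 8, 0, 0, 0, 0], [0, 0, 8, -40, 0, 0, 0], [0, 0, 8, -85, 0, 0, 0], [0, 0, 8, -120, 0, 0, 0]])

```text
time: 7.15
tcp_pos: [0.6035, 0.2844, 0.2128]
eef_rot: [-3.135, -0.2, -0.002]
contact_force: [1.4, 0.2, -0.8]
width: 1.0
gripper_force: 0.0
```

```bash
python3 g.py; python3 -c "
from h import *
print(shift((0.47,0.12,0.30),0.0))"
```

```text
[0.60350948 0.2844377  0.21275855] [ 1.3509235   0.20998707 -0.77949459] [ 0.08243909 -0.08789152  0.01912611] 0.999638389304683 [ 0.74  0.22  0.22  0.   -1.58  0.96]
r 0.13212143123316702 g 1.6319647568476565
[[ 0.992  0.127  0.001]
 [ 0.127 -0.992  0.   ]
 [ 0.001  0.    -1.   ]]
(array([-153.2,  146.2,  -87.4]), np.float64(-1.444), np.float64(-1.444), array([0.6035, 0.2844, 0.2128]), array([ 0.74,  0.22,  0.22,  0.  , -1.58,  0.96]))
```

Call:
drive_tool(targets=[[0, -35, 25, -20, 0, 0, 0], [0, -70, 50, -40, 0, 0, 0], [0, -105, 75, -60, 0, 0, 0], [0, -140, 100, -60, 0, 0, 0], [0, -170, 122, -60, 0, 0, 0], [0, -200, 140, -60, 0, 0, 0], [0, -218, 150, -60, 0, 0, 0], [0, -222, 153, -60, 0, 0, 0], [0, -222, 153, -60, 0, 0, 0], [0, -222, 153, -60, 0, 0, 0]])

```text
time: 8.15
tcp_pos: [0.4028, 0.1052, 0.2699]
eef_rot: [3.135, 0.2, -0.001]
contact_force: [0.1, -0.2, 0.5]
width: 1.0
gripper_force: 0.0
```

Run:
```python
from h import *
c=get_calibration("wrist");p,d=snapshot("wrist");np.savez("w2.npz",p=p,d=d,K=c["intrinsics"],P=c["pose"])
print(c["pose"].round(3),monitor.state()["tcp_pos"])
us=[]
for k in range(4):
    r=.07+.064*k;X=(.4715-.02*r,.279-r,.04);us.append(proj(c,"wrist",X));print(X,us[-1])
us.append(proj(c,"wrist",(.76,.27,.08)));print(us[-1])
g=cv2.resize(p,None,fx=1.25,fy=1.25,interpolation=cv2.INTER_CUBIC)
cv2.imwrite("pics/w2.png",g[...,::-1])
```

```text
[[ 0.127 -0.951 -0.282  0.475]
 [-0.992 -0.122 -0.036  0.113]
 [ 0.     0.284 -0.959  0.402]
 [ 0.     0.     0.     1.   ]] [0.40287045 0.10523133 0.26975536]
(0.47009999999999996, 0.20900000000000002, 0.04) [243.99281245 107.88083078]
(0.46881999999999996, 0.14500000000000002, 0.04) [297.32259529 114.01308328]
(0.46753999999999996, 0.08100000000000002, 0.04) [352.04030931 122.0215983 ]
(0.46625999999999995, 0.017000000000000015, 0.04) [404.83552457 131.40999263]
[ 227.0012274  -113.18391296]
```

View pics/w2.png

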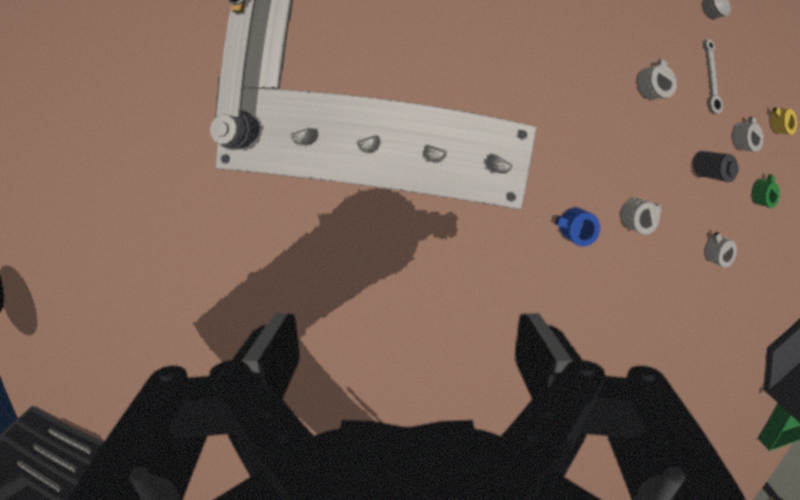

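The bar stays open by itself. The posts are at (305,136), (368,144), (434,153) and (498,163) in the enlarged picture. I move closer to read their flats.

Call:
drive_tool(targets=[[0, 10, 0, 20, 0, 0, 0.1], [0, 20, 0, 45, 0, 0, 0.127], [0, 30, 0, 70, 0, 0, 0.127], [0, 35, -5, 90, 0, 0, 0.127], [0, 35, -5, 100, 0, 0, 0.127], [0, 35, -5, 100, 0, 0, 0.127], [0, 35, -5, 100, 0, 0, 0.127], [0, 35, -5, 100, 0, 0, 0.127], [0, 35, -5, 100, 0, 0, 0.127], [0, 35, -5, 100, 0, 0, 0.127]])

```text
time: 9.2
tcp_pos: [0.4367, 0.1143, 0.1711]
eef_rot: [-3.141, -0.0, -0.002]
contact_force: [0.8, 0.7, -0.0]
width: 1.001
gripper_force: 0.0
```

Run:
```python
from h import *
c=get_calibration("wrist");p,d=snapshot("wrist");np.savez("w3.npz",p=p,d=d,K=c["intrinsics"],P=c["pose"])
print(c["pose"][:3,3].round(3))
us=np.array([proj(c,"wrist",(.4715-.02*(.07+.064*k),.279-.07-.064*k,.04)) for k in range(4)]);print(us)
# rectified view, plane z=.048, 0.25 mm/px ; columns: -y, rows: -x
def rect(z,x0,x1,y0,y1,s):
    ny,nx=int((x1-x0)/s),int((y1-y0)/s);M=np.zeros((ny,nx,2),np.float32)
    P=c["pose"];K=c["intrinsics"]
    X=x1-np.arange(ny)*s;Y=y1-np.arange(nx)*s;XX,YY=np.meshgrid(X,Y,indexing="ij")
    q=(np.stack([XX,YY,np.full_like(XX,z)],-1)-P[:3,3])@P[:3,:3]
    h=np.hypot(q[...,0],q[...,1]);t=np.arctan2(h,q[...,2])/h
    return cv2.remap(p,(K[0,0]*q[...,0]*t+K[0,2]).astype(np.float32),(K[1,1]*q[...,1]*t+K[1,2]).astype(np.float32),cv2.INTER_CUBIC)
tiles=[]
for z in (.048,.010):
    tiles.append(np.hstack([rect(z,.4715-.02*(.07+.064*k)-.02,.4715-.02*(.07+.064*k)+.02,.279-.07-.064*k-.02,.279-.07-.064*k+.02,.0002) for k in range(4)]))
cv2.imwrite("pics/posts.png",np.vstack(tiles)[...,::-1])
```

```text
[0.51  0.113 0.303]
[[218.16128156 160.05970453]
 [288.63410664 160.06732556]
 [362.93731206 161.58297716]
 [433.10605866 164.43645873]]
```

View pics/posts.png

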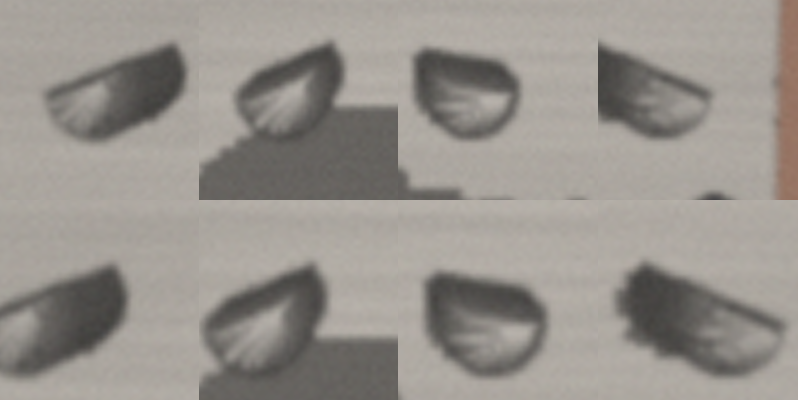

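Rows of the picture run along −x, columns along −y. The flats face +x-ish, at yaws of about +21°, +29°, −8° and −23° for posts 0 to 3. I refine these numerically with depth.

```bash
cat >> h.py <<'E'
def cloud(c,n,d):
    K=c["intrinsics"];P=np.array(c["pose"]);v,u=np.mgrid[0:400,0:640]
    a=(u-K[0,2])/K[0,0];b=(v-K[1,2])/K[1,1]
    if n=="wrist":
        r=np.hypot(a,b)+1e-9;t=np.tan(np.minimum(r,1.5))/r;a,b=a*t,b*t
    X=np.stack([a*d,b*d,d],-1)@P[:3,:3].T+P[:3,3];X[d<=0]=np.nan;return X
E
python3 - <<'E'
from h import *
f=np.load("w3.npz");d=f["d"];c=dict(intrinsics=f["K"],pose=f["P"]);X=cloud(c,"wrist",d)
b=X[(abs(X[...,0]-.47)<.03)&(X[...,1]>.0)&(X[...,1]<.2)];print("base z",np.nanmedian(b[:,2]))
for k in range(4):
    e=np.array([.4715-.02*(.07+.064*k),.209-.064*k])
    q=X[(np.hypot(X[...,0]-e[0],X[...,1]-e[1])<.02)&(X[...,2]>.013)&(X[...,2]<.06)]
    t=q[q[:,2]>.0465];
    sd=q[(q[:,2]<.038)]
    (cc,rr)=cv2.minEnclosingCircle((t[:,:2]*1000).astype(np.float32))
    # flat: side points, line fit
    ang=[np.radians(a) for a in (21,29,-8,-23)][k];nrm=np.array([np.cos(ang),np.sin(ang)])
    h=sd[(sd[:,:2]-t[:,:2].mean(0))@nrm>.001][:,:2]
    L=cv2.fitLine((h*1000).astype(np.float32),cv2.DIST_HUBER,0,.01,.01).ravel()
    print(k,len(t),"topz",np.median(t[:,2]).round(4),t[:,:2].mean(0).round(4),"circ",np.round(cc,1),round(rr,1),"n side",len(h),"yaw",np.degrees(np.arctan2(-L[0],L[1])).round(1),"dist",(((L[2:]/1000-t[:,:2].mean(0))@nrm)*1000).round(1))
E
```

```text
base z 0.23915253646938822
0 125 topz 0.048 [0.4689 0.2124] circ [470.4 213.1] 7.2 n side 47 yaw -58.9 dist 2.7
1 141 topz 0.0481 [0.4679 0.1484] circ [468.7 149. ] 6.7 n side 50 yaw -159.6 dist 5.2
2 146 topz 0.0481 [0.4663 0.086 ] circ [467.5  86.1] 7.1 n side 81 yaw -6.8 dist 5.5
3 129 topz 0.048 [0.4653 0.0226] circ [465.6  22.2] 7.6 n side 43 yaw -125.3 dist 3.5
```

Call:
drive_tool(targets=[[0, 0, 20, -15, 0, 0, 0.12], [0, 0, 60, -15, 0, 0, 0.26], [0, 0, 100, -15, 0, 0, 0.4], [0, 0, 140, -15, 0, 0, 0.54], [0, 0, 180, -10, 0, 0, 0.68], [50, 0, 220, 0, 0, 0, 0.82], [100, 0, 255, 5, 0, 0, 0.96], [100, 2, 275, 10, 0, 0, 1.06], [100, 3, 280, 10, 0, 0, 1.08], [100, 3, 280, 10, 0, 0, 1.08]])

```text
time: 10.25
tcp_pos: [0.4395, -0.1663, 0.1603]
eef_rot: [2.694, -1.615, -0.001]
contact_force: [-0.3, -0.2, -0.1]
width: 0.603
gripper_force: 0.0
```

```bash
cat >> h.py <<'E'
def find(e,tag,zt=.030,rad=.03,use=None):
    """bore axis and stub yaw of a barrel standing near e (top face at zt), from the wrist view"""
    c=get_calibration("wrist");p,d=snapshot("wrist");np.savez(tag+".npz",p=p,d=d,K=c["intrinsics"],P=c["pose"])
    X=cloud(c,"wrist",d);w=np.hypot(X[...,0]-e[0],X[...,1]-e[1])<rad
    q=X[w&(abs(X[...,2]-zt)<.002)][:,:2]*1000
    k,r=cv2.minEnclosingCircle(q.astype(np.float32))
    ctr=np.array(k)
    from scipy.optimize import least_squares
    hull=cv2.convexHull(q.astype(np.float32))[:,0];g=least_squares(lambda a:np.hypot(*(hull-a[:2]).T)-a[2],[*ctr,19],loss="soft_l1");ctr=g.x[:2]
    st=X[w&(X[...,2]>zt-.013)&(X[...,2]<zt-.008)][:,:2]*1000-ctr
    rr=np.hypot(*st.T);s=st[(rr>22)&(rr<31)];m=s.mean(0) if len(s) else np.zeros(2)
    print(tag,"axis",(ctr/1000).round(4),"r",g.x[2].round(1),round(r,1),"n",len(q),"stub n",len(s),"yaw",np.arctan2(m[1],m[0]).round(3),"reach",rr[rr<32].max().round(1))
    return ctr/1000,np.arctan2(m[1],m[0])
E
python3 - <<'E'
from h import *
a,y=find((.44,-.165),"b1");print(shift((*a,.15),y+np.pi/2))
p=np.load("b1.npz")["p"];cv2.imwrite("pics/b1.png",p[...,::-1])
E
```

```text
b1 axis [ 0.4389 -0.1637] r 18.9 19.4 n 1004 stub n 93 yaw -1.078 reach 29.4
(array([-2.1, -0.2, 10.5]), np.float64(-0.001), np.float64(-2.649), array([ 0.4397, -0.1656,  0.1605]), array([ 0.07, -0.31, -0.38, -0.  , -1.5 ,  0.42]))
```

View pics/b1.png

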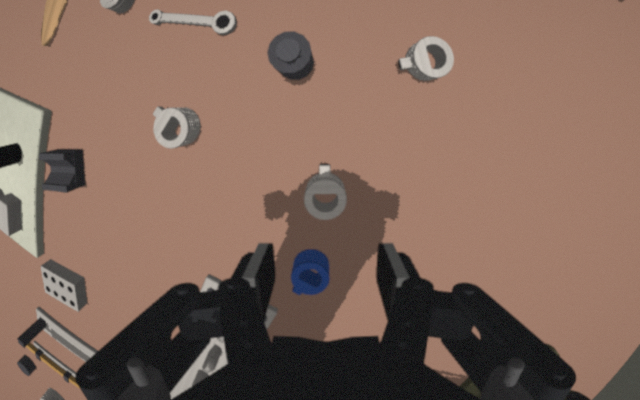

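The target barrel is at (325,198) with its stub up at (325,168), in the tool's line. The blue look-alike is at (311,272), clear of the fingers. I descend and grip.

Call:
drive_tool(targets=[[100, -2, 0, 35, 0, 0, 0], [100, -2, 0, 70, 0, 0, 0], [100, -2, 0, 105, 0, 0, 0], [100, -2, 0, 130, 0, 0, 0], [100, -2, 0, 141, 0, 0, 0], [100, -2, 0, 145, 0, 0, 0], [255, -2, 0, 145, 0, 0, 0], [255, -2, 0, 145, 0, 0, 0], [255, -2, 0, 145, 0, 0, 0], [255, -2, 0, 145, 0, 0, 0]])

```text
time: 11.3
tcp_pos: [0.4395, -0.1639, 0.0166]
eef_rot: [-2.694, 1.614, -0.003]
contact_force: [-0.0, 1.5, 3.2]
width: 0.429
gripper_force: 61.6
```

Call:
drive_tool(targets=[[255, 0, 0, -10, 0, 0, 0], [255, 0, 0, -35, 0, 0, 0], [255, 0, 0, -65, 0, 0, 0], [255, 0, 0, -90, 0, 0, 0], [255, 0, 0, -100, 0, 0, 0], [255, 0, 0, -100, 0, 0, 0], [255, 0, 0, -100, 0, 0, 0], [255, 0, 0, -100, 0, 0, 0], [255, 0, 0, -100, 0, 0, 0], [255, 0, 0, -100, 0, 0, 0]])

```text
time: 12.3
tcp_pos: [0.4383, -0.164, 0.1145]
eef_rot: [2.694, -1.615, -0.002]
contact_force: [-0.1, -0.3, -0.6]
width: 0.432
gripper_force: 61.1
```

```bash
cat >> h.py <<'E'
def held(tag,h=.015):
    """axis of the held barrel in the tool frame (mm), top face height taken from depth"""
    s=monitor.state();c=get_calibration("wrist");p,d=snapshot("wrist");np.savez(tag+".npz",p=p,d=d,K=c["intrinsics"],P=c["pose"])
    X=cloud(c,"wrist",d);T=R.from_rotvec(s["eef_rot"]);Y=(X-s["tcp_pos"])@T.as_matrix()*1000
    w=(np.hypot(Y[...,0],Y[...,1])<30)&(Y[...,2]>-25)&(Y[...,2]<-5)&(abs(Y[...,1])<17)
    z=np.nanmedian(Y[w][:,2]);q=Y[w&(abs(Y[...,2]-z)<2)][:,:2]
    # outer rim on the visible +x side, bore rim: circle fit on hull
    hull=cv2.convexHull(q.astype(np.float32))[:,0]
    from scipy.optimize import least_squares
    k=hull[abs(hull[:,1])<15.5]
    g=least_squares(lambda a:np.hypot(k[:,0]-a[0],k[:,1]-a[1])-19,[0,0],loss="soft_l1")
    a=Y[(abs(Y[...,2]-z-10.5)<3.5)&(abs(Y[...,1])<12)&(Y[...,0]>21)&(Y[...,0]<32)]
    print(tag,"tcp",s["tcp_pos"].round(4),"top z",z.round(1),"axis(tool mm)",g.x.round(1),"xrange",q[:,0].min().round(1),q[:,0].max().round(1),"n",len(q),"res",abs(g.fun).mean().round(2),"stub y",np.nanmean(a[:,1]).round(1),"n",len(a),"xmax",a[:,0].max() if len(a) else None)
    return g.x
E
python3 -c "
from h import *
held('h1');print(shift((.4665,.0221,.15),np.radians(67)))
p=np.load('h1.npz')['p'];cv2.imwrite('pics/h1.png',cv2.resize(p[100:340,200:450,::-1],None,fx=2.4,fy=2.4))
"
```

```text
h1 tcp [ 0.4383 -0.164   0.1145] top z -13.4 axis(tool mm) [ 0.1 -0.3] xrange -19.7 19.2 n 3456 res 0.23 stub y -0.4 n 422 xmax 29.461671246200215
(array([-150.9, -112.5,  -35.3]), np.float64(-0.678), np.float64(-2.651), array([ 0.4384, -0.164 ,  0.1147]), array([ 0.08, -0.3 , -0.46, -0.  , -1.42,  0.42]))
```

View pics/h1.png

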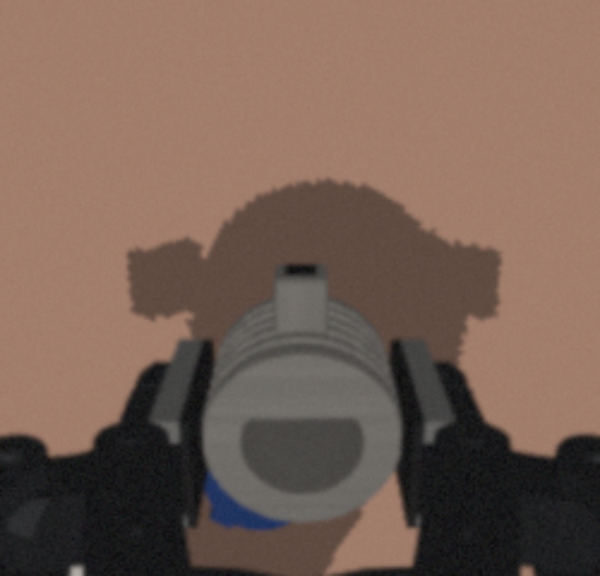

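Gripped centrally; the stub lies along tool +x and the bore flat faces it. Next I stop short of post 3 to look at it from this orientation.

Call:
drive_tool(targets=[[255, -20, -8, -10, 0, 0, -0.06], [255, -50, -19, -16, 0, 0, -0.16], [255, -85, -32, -16, 0, 0, -0.28], [255, -120, -46, -16, 0, 0, -0.4], [255, -155, -59, -16, 0, 0, -0.52], [255, -180, -69, -16, 0, 0, -0.62], [255, -195, -74, -16, 0, 0, -0.67], [255, -197, -75, -16, 0, 0, -0.678], [255, -197, -75, -16, 0, 0, -0.678], [255, -197, -75, -16, 0, 0, -0.678]])

```text
time: 13.35
tcp_pos: [0.412, 0.0445, 0.1312]
eef_rot: [3.078, -0.629, -0.0]
contact_force: [0.2, 0.6, -1.4]
width: 0.426
gripper_force: 61.0
```

```bash
cat >> h.py <<'E'
def post(e,yaw,tag):
    s=monitor.state();c=get_calibration("wrist");p,d=snapshot("wrist");np.savez(tag+".npz",p=p,d=d,K=c["intrinsics"],P=c["pose"])
    X=cloud(c,"wrist",d);q=X[(np.hypot(X[...,0]-e[0],X[...,1]-e[1])<.02)&(X[...,2]>.013)&(X[...,2]<.06)]
    t=q[abs(q[:,2]-.048)<.0015][:,:2]*1000
    box=cv2.minAreaRect(t.astype(np.float32));hull=cv2.convexHull(t.astype(np.float32))[:,0]
    # flat = longest straight hull side
    ed=np.roll(hull,-1,0)-hull;m=cv2.moments(hull);cen=np.array([m["m10"],m["m01"]])/m["m00"]
    n=np.stack([ed[:,1],-ed[:,0]],1);mid=(hull+np.roll(hull,-1,0))/2
    n*=np.sign(((mid-cen)*n).sum(1))[:,None];a=np.arctan2(n[:,1],n[:,0]);L=np.hypot(*ed.T)
    A=np.arange(-60,61);sc=[(L*np.exp(-.5*((np.degrees(a)-x)/5)**2)).sum() for x in A];yw=np.radians(A[int(np.argmax(sc))])
    ax=cen+1.31*np.array([np.cos(yw),np.sin(yw)])
    print(tag,len(t),"cen",cen.round(1),"area",m["m00"].round(1),"yaw deg",np.degrees(yw),"axis",ax.round(1),"tcp",s["tcp_pos"].round(4),"eef yaw",np.degrees(np.arctan2(*R.from_rotvec(s["eef_rot"]).as_matrix()[1::-1,0])).round(1),box)
    return ax/1000,yw
E
python3 -c "
from h import *
post((.4665,.0221),-.4,'p3');post((.4677,.0858),-.1,'p2');post((.469,.149),.5,'p1');held('h2')
p=np.load('p3.npz')['p'];cv2.imwrite('pics/p3.png',p[...,::-1])
"
```

```text
Traceback (most recent call last):
  File "h.py", line 69, in post
    print(tag,len(t),"cen",cen.round(1),"area",m["m00"].round(1),"yaw deg",np.degrees(yw),"axis",ax.round(1),"tcp",s["tcp_pos"].round(4),"eef yaw",np.degrees(np.arctan2(*R.from_rotvec(s["eef_rot"]).as_matrix()[1::-1,0])).round(1),box)
                                               ^^^^^^^^^^^^^^
AttributeError: 'float' object has no attribute 'round'
```

```bash
sed -i 's/m\["m00"\].round(1)/round(m["m00"],1)/' h.py
python3 -c "
from h import *
post((.4665,.0221),-.4,'p3');post((.4677,.0858),-.1,'p2');post((.469,.149),.5,'p1');held('h2')
p=np.load('p3.npz')['p'];cv2.imwrite('pics/p3.png',cv2.resize(p[60:330,150:480,::-1],None,fx=2.2,fy=2.2))
"
```

```text
p3 219 cen [465.2  22.1] area 108.3 yaw deg -23.0 axis [466.4  21.6] tcp [0.412  0.0444 0.1312] eef yaw -23.1 ((464.75543212890625, 22.240840911865234), (12.526464462280273, 9.875195503234863), 66.87419128417969)
p2 190 cen [466.3  85.1] area 110.7 yaw deg -10.0 axis [467.6  84.9] tcp [0.412  0.0443 0.1312] eef yaw -23.1 ((465.6285400390625, 84.9547348022461), (13.926560401916504, 9.926559448242188), 80.41683959960938)
p1 131 cen [467.9 147.6] area 96.5 yaw deg 26.0 axis [469.1 148.2] tcp [0.412  0.0444 0.1312] eef yaw -23.1 ((467.4980163574219, 147.42123413085938), (8.663134574890137, 14.008638381958008), 25.560670852661133)
h2 tcp [0.412  0.0444 0.1313] top z -13.4 axis(tool mm) [0.1 0.6] xrange -18.8 19.1 n 3448 res 0.1 stub y 0.5 n 417 xmax 29.355779040178852
```

View pics/p3.png

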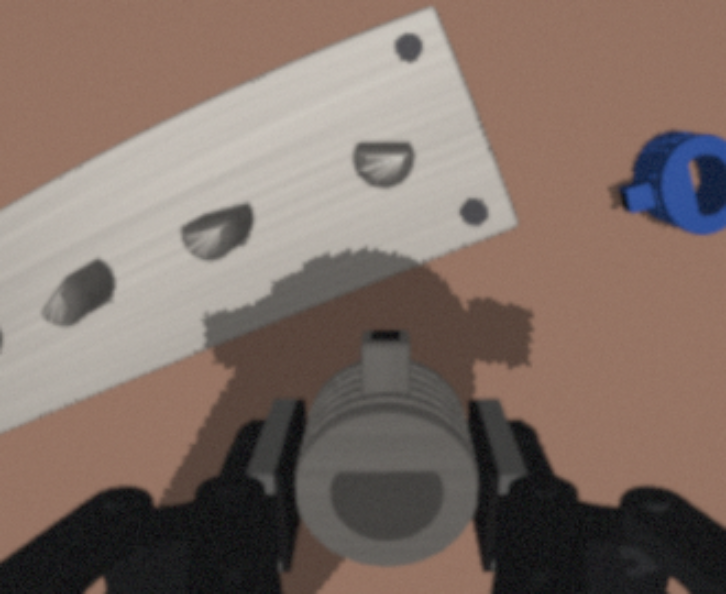

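Call:
drive_tool(targets=[[255, 20, 0, 5, 0, 0, 0], [255, 45, -0.5, 15, 0, 0, 0], [255, 57, -0.7, 30, 0, 0, 0], [255, 59, -0.7, 48, 0, 0, 0], [255, 59, -0.7, 60, 0, 0, 0], [255, 59, -0.7, 60, 0, 0, 0], [255, 59, -0.7, 67, 0, 0, 0], [255, 59, -0.7, 74, 0, 0, 0], [255, 59, -0.7, 80, 0, 0, 0], [255, 59, -0.7, 80, 0, 0, 0]])

```text
time: 14.6
tcp_pos: [0.4663, 0.0227, 0.0507]
eef_rot: [3.078, -0.627, -0.001]
contact_force: [0.5, 0.8, -1.1]
width: 0.433
gripper_force: 61.1
```

Call:
drive_tool(targets=[[255, 0, 0.5, 5, 0, 0, 0], [255, 0, 0.5, 10, 0, 0, 0], [255, 0, 0.5, 15, 0, 0, 0], [255, 0, 0.5, 19, 0, 0, 0], [255, 0, 0.5, 22, 0, 0, 0], [255, 0, 0.5, 24, 0, 0, 0], [255, 0, 0.5, 24.5, 0, 0, 0], [255, 0, 0.5, 24.5, 0, 0, 0], [255, 0, 0.5, 24.5, 0, 0, 0], [255, 0, 0.5, 24.5, 0, 0, 0]])

```text
time: 15.6
tcp_pos: [0.4664, 0.0222, 0.027]
eef_rot: [-3.078, 0.627, -0.0]
contact_force: [-0.1, -1.0, -0.3]
width: 0.433
gripper_force: 61.2
```

Call:
drive_tool(targets=[[100, 0, 0, 0, 0, 0, 0], [100, 0, 0, 0, 0, 0, 0], [100, 0, 0, 0, 0, 0, 0], [100, 0, 0, -30, 0, 0, 0], [100, 0, 0, -70, 0, 0, 0], [100, 20, 10, -100, 0, 0, -0.05], [100, 55, 32, -125, 0, 0, -0.1], [100, 95, 56, -133, 0, 0, -0.2], [100, 135, 80, -133, 0, 0, -0.23], [100, 170, 100, -133, 0, 0, -0.23]])

```text
time: 16.6
tcp_pos: [0.5848, -0.1383, 0.1602]
eef_rot: [-3.13, 0.269, -0.001]
contact_force: [1.2, 0.6, 0.8]
width: 0.606
gripper_force: 0.0
```

Call:
drive_tool(targets=[[100, 16, 10, 0, 0, 0, 0], [100, 21, 13, 0, 0, 0, 0], [100, 21, 13, 0, 0, 0, 0], [100, 21, 13, 0, 0, 0, 0], [100, 21, 13, 0, 0, 0, 0], [100, 21, 13, 0, 0, 0, 0], [100, 21, 13, 0, 0, 0, 0], [100, 21, 13, 0, 0, 0, 0], [100, 21, 13, 0, 0, 0, 0], [100, 21, 13, 0, 0, 0, 0]])

```text
time: 17.6
tcp_pos: [0.6021, -0.1527, 0.1598]
eef_rot: [-3.13, 0.269, 0.0]
contact_force: [-1.4, 0.1, 0.3]
width: 0.606
gripper_force: 0.0
```

Run:
```python
from h import *
a,y=find((.598,-.157),"b2");print(shift((*a,.015),y+np.pi/2))
c=get_calibration("top");p,d=snapshot("top")
hsv=cv2.cvtColor(p,cv2.COLOR_RGB2HSV);m=((hsv[...,1]<60)&(hsv[...,2]>95)).astype(np.uint8)
n,l,st,ce=cv2.connectedComponentsWithStats(m)
print([(ce[i].round(0),onz(c,"top",ce[i],.03).round(3)[:2],st[i,4]) for i in range(1,n) if 100<st[i,4]<320])
q=cloud(c,"top",d);w=q[(np.hypot(q[...,0]-.4665,q[...,1]-.022)<.022)];w=w[w[:,2]>.02];print("loaded",np.median(w[:,2]),w[:,2].max(),w.mean(0))
```

```text
b2 axis [ 0.5968 -0.1571] r 18.9 19.7 n 995 stub n 88 yaw -0.202 reach 28.8
(array([ -4.5,   5.2, 144.8]), np.float64(0.031), np.float64(-1.743), array([ 0.6021, -0.1527,  0.1598]), array([ 0.07,  0.1 ,  0.  , -0.  , -1.47,  1.33]))
[(array([253., 153.]), array([0.744, 0.139]), np.int32(101)), (array([434., 215.]), array([ 0.579, -0.33 ]), np.int32(212)), (array([431., 278.]), array([ 0.419, -0.317]), np.int32(220))]
loaded 0.5496136204343169 0.556431054964866 [0.46645627 0.02105361 0.51398436]
```

Call:
drive_tool(targets=[[100, -4.5, 5, 30, 0, 0, 0.03], [100, -4.5, 5, 65, 0, 0, 0.03], [100, -4.5, 5, 100, 0, 0, 0.03], [100, -4.5, 5, 128, 0, 0, 0.03], [100, -4.5, 5, 141, 0, 0, 0.03], [100, -4.5, 5, 144, 0, 0, 0.03], [255, -4.5, 5, 144, 0, 0, 0.03], [255, -4.5, 5, 144, 0, 0, 0.03], [255, -4.5, 5, 144, 0, 0, 0.03], [255, -4.5, 5, 144, 0, 0, 0.03]])

```text
time: 18.7
tcp_pos: [0.5976, -0.1569, 0.0171]
eef_rot: [-3.125, 0.316, -0.003]
contact_force: [0.2, 0.9, 1.5]
width: 0.429
gripper_force: 61.9
```

Call:
drive_tool(targets=[[255, 0, 0, -10, 0, 0, 0], [255, 0, 0, -35, 0, 0, 0], [255, 0, 0, -65, 0, 0, 0], [255, 0, 0, -95, 0, 0, 0], [255, 0, 0, -112, 0, 0, 0], [255, 0, 0, -115, 0, 0, 0], [255, 0, 0, -115, 0, 0, 0], [255, 0, 0, -115, 0, 0, 0], [255, 0, 0, -115, 0, 0, 0], [255, 0, 0, -115, 0, 0, 0]])

```text
time: 19.7
tcp_pos: [0.5964, -0.1569, 0.1296]
eef_rot: [3.126, -0.316, -0.003]
contact_force: [-0.1, -0.0, 0.4]
width: 0.431
gripper_force: 61.5
```

```bash
python3 -c "
from h import *
held('h3');t=np.radians(-9);x=np.array([np.cos(t),np.sin(t)])
print(shift((*(np.array([.4677,.0853])-.06*x),.131),t+np.pi/2))"
```

```text
h3 tcp [ 0.5964 -0.1569  0.1296] top z -12.9 axis(tool mm) [-0.4  0.8] xrange -20.3 18.7 n 3379 res 0.2 stub y 0.9 n 390 xmax 28.94440744935615
(array([-234.6, -208.8,   -0.8]), np.float64(-0.045), np.float64(-1.773), array([ 0.5965, -0.1569,  0.1299]), array([ 0.07,  0.1 , -0.06, -0.  , -1.42,  1.3 ]))
```

Call:
drive_tool(targets=[[255, -20, -18, 0, 0, 0, -0.01], [255, -55, -49, 0, 0, 0, -0.02], [255, -90, -80, 0, 0, 0, -0.03], [255, -125, -111, 0, 0, 0, -0.04], [255, -160, -142, 0, 0, 0, -0.045], [255, -195, -173, 0, 0, 0, -0.045], [255, -222, -198, 0, 0, 0, -0.045], [255, -234, -209, 0, 0, 0, -0.045], [255, -234, -209, 0, 0, 0, -0.045], [255, -234, -209, 0, 0, 0, -0.045]])

```text
time: 20.75
tcp_pos: [0.4095, 0.0948, 0.1309]
eef_rot: [-3.132, 0.244, -0.001]
contact_force: [-0.3, -0.8, 0.2]
width: 0.427
gripper_force: 61.5
```

```bash
python3 -c "
from h import *
h=held('h4');a,y=post((.4677,.0853),-.1,'p2b');post((.469,.1485),.5,'p1b');b=find((.4665,.0216),'f3',zt=.040)
s=shift((*a,.131),np.radians(-9.5)+np.pi/2);print(s,s[0][:2]-h)"
```

```text
h4 tcp [0.4095 0.0948 0.1309] top z -12.9 axis(tool mm) [-0.4  0.8] xrange -20.0 18.7 n 3377 res 0.17 stub y 0.9 n 393 xmax 28.89037887941385
p2b 224 cen [466.2  85.9] area 114.9 yaw deg -9.0 axis [467.5  85.7] tcp [0.4097 0.0945 0.1308] eef yaw -9.0 ((465.8157958984375, 85.98521423339844), (13.197206497192383, 10.43686294555664), 80.74522399902344)
p1b 193 cen [467.7 148.3] area 107.0 yaw deg 20.0 axis [468.9 148.8] tcp [0.4097 0.0942 0.1307] eef yaw -9.0 ((467.30120849609375, 148.20204162597656), (9.73271656036377, 13.782390594482422), 23.55074691772461)
f3 axis [0.4659 0.0223] r 18.9 19.3 n 1510 stub n 114 yaw -0.386 reach 29.3
(array([58.3, -0.8, -0.4]), np.float64(0.007), np.float64(-1.729), array([0.4098, 0.094 , 0.1306]), array([ 0.71, -0.46, -0.54, -0.  , -1.49,  0.7 ])) [58.7053582  -1.60187245]
```

Call:
drive_tool(targets=[[255, 20, -0.5, 5, 0, 0, 0.005], [255, 45, -1, 15, 0, 0, 0.005], [255, 57, -1, 30, 0, 0, 0.005], [255, 58.5, -1, 48, 0, 0, 0.005], [255, 58.5, -1, 60, 0, 0, 0.005], [255, 58.5, -1, 60, 0, 0, 0.005], [255, 58.5, -1, 67, 0, 0, 0.005], [255, 58.5, -1, 74, 0, 0, 0.005], [255, 58.5, -1, 80, 0, 0, 0.005], [255, 58.5, -1, 80, 0, 0, 0.005]])

```text
time: 21.95
tcp_pos: [0.4676, 0.0867, 0.0504]
eef_rot: [-3.131, 0.253, -0.001]
contact_force: [3.1, 0.5, -2.9]
width: 0.427
gripper_force: 61.4
```

Call:
drive_tool(targets=[[255, 0.4, 0, 5, 0, 0, 0], [255, 0.4, 0, 10, 0, 0, 0], [255, 0.4, 0, 15, 0, 0, 0], [255, 0.4, 0, 19, 0, 0, 0], [255, 0.4, 0, 22, 0, 0, 0], [255, 0.4, 0, 23.5, 0, 0, 0], [255, 0.4, 0, 24, 0, 0, 0], [255, 0.4, 0, 24, 0, 0, 0], [255, 0.4, 0, 24, 0, 0, 0], [255, 0.4, 0, 24, 0, 0, 0]])

```text
time: 22.95
tcp_pos: [0.4677, 0.0865, 0.0271]
eef_rot: [3.131, -0.254, -0.0]
contact_force: [-2.3, 0.1, 4.2]
width: 0.43
gripper_force: 61.9
```

Call:
drive_tool(targets=[[100, 0, 0, 0, 0, 0, 0], [100, 0, 0, 0, 0, 0, 0], [100, 0, 0, 0, 0, 0, 0], [100, 0, 0, -30, 0, 0, 0], [100, 0, 0, -70, 0, 0, 0], [100, 8, 20, -100, 0, 0, 0], [100, 26, 58, -125, 0, 0, 0], [100, 44, 98, -133, 0, 0, 0], [100, 62, 138, -133, 0, 0, 0], [100, 80, 178, -133, 0, 0, 0]])

```text
time: 23.95
tcp_pos: [0.5186, -0.1036, 0.1603]
eef_rot: [-3.131, 0.253, -0.002]
contact_force: [0.7, 1.1, 0.2]
width: 0.611
gripper_force: 0.0
```

Call:
drive_tool(targets=[[100, 18, 40, 0, 0, 0, 0], [100, 36, 80, 0, 0, 0, 0], [100, 54, 120, 0, 0, 0, 0], [100, 72, 160, 0, 0, 0, 0], [100, 86, 192, 0, 0, 0, 0], [100, 94, 210, 0, 0, 0, 0], [100, 96, 215, 0, 0, 0, 0], [100, 96, 215, 0, 0, 0, 0], [100, 96, 215, 0, 0, 0, 0], [100, 96, 215, 0, 0, 0, 0]])

```text
time: 24.95
tcp_pos: [0.5783, -0.3286, 0.1601]
eef_rot: [-3.131, 0.252, -0.001]
contact_force: [0.2, 0.9, 0.4]
width: 0.609
gripper_force: 0.0
```

Run:
```python
from h import *
a,y=find((.579,-.33),"b3");print(shift((*a,.015),y+np.pi/2))
```

```text
b3 axis [ 0.5782 -0.3312] r 18.9 19.3 n 1006 stub n 91 yaw -0.211 reach 28.5
(array([1.000e-01, 2.600e+00, 1.452e+02]), np.float64(0.05), np.float64(-1.731), array([ 0.5784, -0.3287,  0.1602]), array([-0.22,  0.22,  0.13, -0.  , -1.48,  1.63]))
```

Call:
drive_tool(targets=[[100, 0.5, 2.6, 30, 0, 0, 0.05], [100, 0.5, 2.6, 65, 0, 0, 0.05], [100, 0.5, 2.6, 100, 0, 0, 0.05], [100, 0.5, 2.6, 128, 0, 0, 0.05], [100, 0.5, 2.6, 141, 0, 0, 0.05], [100, 0.5, 2.6, 144, 0, 0, 0.05], [255, 0.5, 2.6, 144, 0, 0, 0.05], [255, 0.5, 2.6, 144, 0, 0, 0.05], [255, 0.5, 2.6, 144, 0, 0, 0.05], [255, 0.5, 2.6, 144, 0, 0, 0.05]])

```text
time: 26.0
tcp_pos: [0.5791, -0.3325, 0.0174]
eef_rot: [3.124, -0.332, 0.004]
contact_force: [-0.5, 1.5, 2.8]
width: 0.431
gripper_force: 62.0
```

Call:
drive_tool(targets=[[255, 0, 0, -10, 0, 0, 0], [255, 0, 0, -35, 0, 0, 0], [255, 0, 0, -65, 0, 0, 0], [255, 0, 0, -95, 0, 0, 0], [255, 0, 0, -112, 0, 0, 0], [255, 0, 0, -115, 0, 0, 0], [255, 0, 0, -115, 0, 0, 0], [255, 0, 0, -115, 0, 0, 0], [255, 0, 0, -115, 0, 0, 0], [255, 0, 0, -115, 0, 0, 0]])

```text
time: 27.0
tcp_pos: [0.5778, -0.3322, 0.1295]
eef_rot: [-3.124, 0.332, 0.003]
contact_force: [-0.1, 0.5, -1.4]
width: 0.431
gripper_force: 61.6
```

```bash
python3 -c "
from h import *
held('h5');t=np.radians(27);x=np.array([np.cos(t),np.sin(t)])
print(shift((*(np.array([.469,.1488])-.06*x),.131),t+np.pi/2))"
```

```text
h5 tcp [ 0.5778 -0.3322  0.1295] top z -12.6 axis(tool mm) [-0.9  0.7] xrange -20.5 18.4 n 3386 res 0.2 stub y 0.8 n 370 xmax 28.354180314499633
(array([-254.2, -409.5,   -0.8]), np.float64(-0.683), np.float64(-1.783), array([ 0.5779, -0.3322,  0.1298]), array([-0.22,  0.23,  0.09, -0.  , -1.43,  1.58]))
```

Call:
drive_tool(targets=[[255, -10, -16, 0, 0, 0, -0.03], [255, -32, -51, 0, 0, 0, -0.09], [255, -55, -89, 0, 0, 0, -0.15], [255, -79, -127, 0, 0, 0, -0.22], [255, -102, -165, 0, 0, 0, -0.28], [255, -126, -203, 0, 0, 0, -0.34], [255, -149, -241, 0, 0, 0, -0.4], [255, -173, -279, 0, 0, 0, -0.47], [255, -196, -316, 0, 0, 0, -0.53], [255, -218, -351, 0, 0, 0, -0.59]])

```text
time: 28.05
tcp_pos: [0.438, 0.0582, 0.1309]
eef_rot: [-3.084, -0.594, -0.001]
contact_force: [0.6, 0.9, -0.3]
width: 0.431
gripper_force: 61.5
```

```bash
python3 -c "
from h import *
t=np.radians(27);x=np.array([np.cos(t),np.sin(t)])
print(shift((*(np.array([.469,.1488])-.06*x),.131),t+np.pi/2))"
```

```text
(array([  2.7, -67.2,  -0.1]), np.float64(-0.09), np.float64(-1.19), array([0.438 , 0.0582, 0.1309]), array([ 0.59, -0.39, -0.5 , -0.  , -1.47,  1.36]))
```

Call:
drive_tool(targets=[[255, 1, -20, 0, 0, 0, -0.03], [255, 2, -45, 0, 0, 0, -0.06], [255, 2.7, -60, 0, 0, 0, -0.09], [255, 2.7, -66, 0, 0, 0, -0.09], [255, 2.7, -67, 0, 0, 0, -0.09], [255, 2.7, -67, 0, 0, 0, -0.09], [255, 2.7, -67, 0, 0, 0, -0.09], [255, 2.7, -67, 0, 0, 0, -0.09], [255, 2.7, -67, 0, 0, 0, -0.09], [255, 2.7, -67, 0, 0, 0, -0.09]])

```text
time: 29.05
tcp_pos: [0.4168, 0.1197, 0.1308]
eef_rot: [-3.056, -0.728, 0.0]
contact_force: [-0.1, 0.7, -1.4]
width: 0.428
gripper_force: 61.5
```

```bash
python3 -c "
from h import *
h=held('h6');a,y=post((.469,.1488),.5,'p1c');post((.4702,.2125),.4,'p0c');find((.4677,.0857),'f2',zt=.040)
s=shift((*a,.131),np.radians(27)+np.pi/2);print(s,s[0][:2]-h)
p=np.load('p1c.npz')['p'];cv2.imwrite('pics/p1c.png',cv2.resize(p[60:330,150:480,::-1],None,fx=2.2,fy=2.2))"
```

```text
h6 tcp [0.4168 0.1197 0.1308] top z -12.7 axis(tool mm) [-1.5  1.5] xrange -21.0 17.8 n 3387 res 0.2 stub y 1.5 n 341 xmax 27.64677968119531
p1c 227 cen [467.6 148.5] area 107.3 yaw deg 24.000000000000004 axis [468.8 149. ] tcp [0.4168 0.1197 0.1308] eef yaw 26.8 ((467.1395263671875, 148.1201629638672), (9.831014633178711, 13.170777320861816), 26.315170288085938)
p0c 195 cen [468.7 212.3] area 108.3 yaw deg 29.999999999999996 axis [469.8 212.9] tcp [0.4167 0.1198 0.1308] eef yaw 26.8 ((468.66607666015625, 212.48974609375), (9.809859275817871, 13.908210754394531), 9.340721130371094)
f2 axis [0.4669 0.086 ] r 18.9 19.4 n 1443 stub n 114 yaw -0.147 reach 29.5
(array([59.6, -2.5, -0.2]), np.float64(-0.003), np.float64(-1.103), array([0.4167, 0.1199, 0.1308]), array([ 0.75, -0.42, -0.51, -0.  , -1.47,  1.29])) [61.09894751 -3.95743654]
```

View pics/p1c.png

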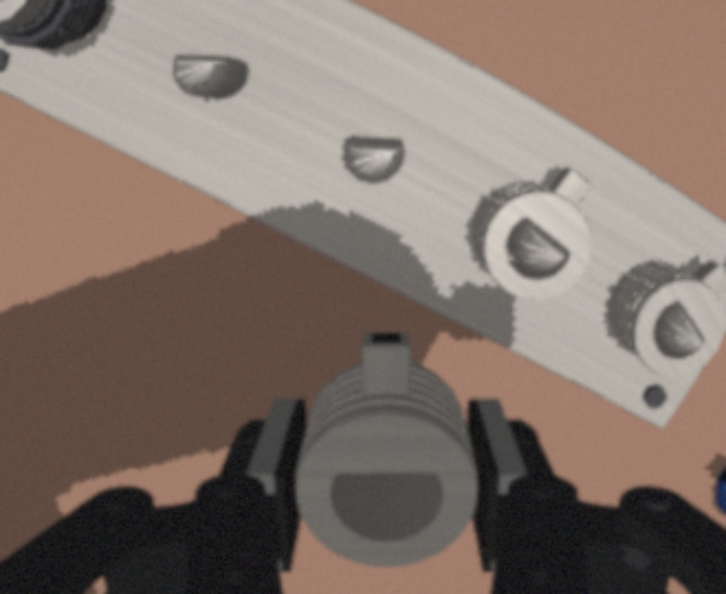

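Call:
drive_tool(targets=[[255, 20, -1.5, 5, 0, 0, 0], [255, 45, -3, 15, 0, 0, 0], [255, 59, -3.4, 30, 0, 0, 0], [255, 61, -3.4, 48, 0, 0, 0], [255, 61, -3.4, 60, 0, 0, 0], [255, 61, -3.4, 60, 0, 0, 0], [255, 61, -3.4, 67, 0, 0, 0], [255, 61, -3.4, 74, 0, 0, 0], [255, 61, -3.4, 80, 0, 0, 0], [255, 61, -3.4, 80, 0, 0, 0]])

```text
time: 30.25
tcp_pos: [0.4696, 0.1507, 0.0504]
eef_rot: [-3.055, -0.729, -0.001]
contact_force: [1.8, 1.0, -2.4]
width: 0.436
gripper_force: 61.5
```

Call:
drive_tool(targets=[[255, 0, 0, 5, 0, 0, 0], [255, 0, 0, 10, 0, 0, 0], [255, 0, 0, 15, 0, 0, 0], [255, 0, 0, 19, 0, 0, 0], [255, 0, 0, 22, 0, 0, 0], [255, 0, 0, 23.5, 0, 0, 0], [255, 0, 0, 24, 0, 0, 0], [255, 0, 0, 24, 0, 0, 0], [255, 0, 0, 24, 0, 0, 0], [255, 0, 0, 24, 0, 0, 0]])

```text
time: 31.25
tcp_pos: [0.4698, 0.1506, 0.0273]
eef_rot: [-3.056, -0.729, -0.001]
contact_force: [-1.3, 0.3, 5.5]
width: 0.425
gripper_force: 62.1
```

Call:
drive_tool(targets=[[100, 0, 0, 0, 0, 0, 0], [100, 0, 0, 0, 0, 0, 0], [100, 0, 0, 0, 0, 0, 0], [100, 0, 0, -30, 0, 0, 0], [100, 0, 0, -70, 0, 0, 0], [100, -12, 18, -100, 0, 0, 0], [100, -34, 53, -125, 0, 0, 0], [100, -58, 90, -133, 0, 0, -0.03], [100, -82, 126, -133, 0, 0, -0.06], [100, -106, 163, -133, 0, 0, -0.1]])

```text
time: 32.25
tcp_pos: [0.4481, -0.0441, 0.1601]
eef_rot: [-3.014, -0.884, -0.002]
contact_force: [1.9, -0.9, -1.3]
width: 0.603
gripper_force: 0.0
```

Call:
drive_tool(targets=[[100, -20, 40, 0, 0, 0, -0.03], [100, -40, 79, 0, 0, 0, -0.06], [100, -60, 118, 0, 0, 0, -0.1], [100, -80, 157, 0, 0, 0, -0.13], [100, -100, 195, 0, 0, 0, -0.16], [100, -115, 225, 0, 0, 0, -0.18], [100, -124, 244, 0, 0, 0, -0.18], [100, -126, 248, 0, 0, 0, -0.18], [100, -126, 248, 0, 0, 0, -0.18], [100, -126, 248, 0, 0, 0, -0.18]])

```text
time: 33.25
tcp_pos: [0.4758, -0.3189, 0.1596]
eef_rot: [-2.924, -1.148, 0.0]
contact_force: [-0.4, 0.5, -0.2]
width: 0.611
gripper_force: 0.0
```

Run:
```python
from h import *
a,y=find((.419,-.317),"b4");print(shift((*a,.015),y+np.pi/2))
```

```text
b4 axis [ 0.417  -0.3215] r 19.0 19.4 n 770 stub n 86 yaw 0.74 reach 29.0
(array([-45.1, -38.1, 144.9]), np.float64(0.009), np.float64(-0.822), array([ 0.4759, -0.3188,  0.1599]), array([-0.24, -0.03, -0.13, -0.  , -1.47,  2.56]))
```

Call:
drive_tool(targets=[[100, -20, -17, 0, 0, 0, 0], [100, -38, -32, 0, 0, 0, 0.01], [100, -45, -38, 0, 0, 0, 0.01], [100, -45, -38, 0, 0, 0, 0.01], [100, -45, -38, 0, 0, 0, 0.01], [100, -45, -38, 0, 0, 0, 0.01], [100, -45, -38, 0, 0, 0, 0.01], [100, -45, -38, 0, 0, 0, 0.01], [100, -45, -38, 0, 0, 0, 0.01], [100, -45, -38, 0, 0, 0, 0.01]])

```text
time: 34.3
tcp_pos: [0.4171, -0.3224, 0.1597]
eef_rot: [-2.93, -1.133, 0.0]
contact_force: [0.3, -0.7, -0.0]
width: 0.606
gripper_force: 0.0
```

Run:
```python
from h import *
a,y=find((.419,-.317),"b5");print(shift((*a,.015),y+np.pi/2))
```

```text
b5 axis [ 0.4167 -0.3211] r 18.9 19.4 n 1010 stub n 85 yaw 0.749 reach 29.6
(array([  0.7,  -1.1, 144.7]), np.float64(-0.011), np.float64(-0.833), array([ 0.417 , -0.3224,  0.1597]), array([-0.28, -0.15, -0.25, -0.  , -1.47,  2.59]))
```

Call:
drive_tool(targets=[[100, 1, -1, 30, 0, 0, -0.01], [100, 1, -1, 65, 0, 0, -0.01], [100, 1, -1, 100, 0, 0, -0.01], [100, 1, -1, 128, 0, 0, -0.01], [100, 1, -1, 141, 0, 0, -0.01], [100, 1, -1, 144, 0, 0, -0.01], [255, 1, -1, 144, 0, 0, -0.01], [255, 1, -1, 144, 0, 0, -0.01], [255, 1, -1, 144, 0, 0, -0.01], [255, 1, -1, 144, 0, 0, -0.01]])

```text
time: 35.35
tcp_pos: [0.4178, -0.3212, 0.017]
eef_rot: [2.923, 1.148, 0.002]
contact_force: [0.6, 0.9, 3.4]
width: 0.433
gripper_force: 61.6
```

Call:
drive_tool(targets=[[255, 0, 0, -10, 0, 0, 0], [255, 0, 0, -35, 0, 0, 0], [255, 0, 0, -65, 0, 0, 0], [255, 0, 0, -95, 0, 0, 0], [255, 0, 0, -112, 0, 0, 0], [255, 0, 0, -115, 0, 0, 0], [255, 0, 0, -115, 0, 0, 0], [255, 0, 0, -115, 0, 0, 0], [255, 0, 0, -115, 0, 0, 0], [255, 0, 0, -115, 0, 0, 0]])

```text
time: 36.35
tcp_pos: [0.4166, -0.3208, 0.1297]
eef_rot: [-2.923, -1.147, 0.002]
contact_force: [-0.0, 0.3, -0.1]
width: 0.429
gripper_force: 61.2
```

```bash
python3 -c "
from h import *
held('h7');t=np.radians(21);x=np.array([np.cos(t),np.sin(t)])
print(shift((.45,-.1,.131),t+np.pi/2));print(shift((*(np.array([.470,.2128])-.06*x),.131),t+np.pi/2))"
```

```text
h7 tcp [ 0.4166 -0.3208  0.1297] top z -12.9 axis(tool mm) [-0.5  1.5] xrange -19.9 18.5 n 3494 res 0.17 stub y 1.6 n 407 xmax 28.696777844708926
(array([ 174.7, -139.3,   -1. ]), np.float64(0.382), np.float64(-0.823), array([ 0.4167, -0.3209,  0.13  ]), array([-0.27, -0.14, -0.29, -0.  , -1.42,  2.59]))
(array([ 346.4, -377.3,   -0.8]), np.float64(0.382), np.float64(-0.823), array([ 0.4167, -0.3209,  0.13  ]), array([-0.27, -0.14, -0.29, -0.  , -1.42,  2.59]))
```

Call:
drive_tool(targets=[[255, 10, -11, 0, 0, 0, 0.01], [255, 35, -38, 0, 0, 0, 0.04], [255, 62, -68, 0, 0, 0, 0.07], [255, 90, -98, 0, 0, 0, 0.1], [255, 118, -128, 0, 0, 0, 0.13], [255, 145, -158, 0, 0, 0, 0.16], [255, 173, -189, 0, 0, 0, 0.19], [255, 201, -219, 0, 0, 0, 0.22], [255, 228, -249, 0, 0, 0, 0.25], [255, 256, -279, 0, 0, 0, 0.28]])

```text
time: 37.4
tcp_pos: [0.4144, 0.0593, 0.1309]
eef_rot: [-3.056, -0.727, -0.001]
contact_force: [1.3, 0.1, -0.8]
width: 0.431
gripper_force: 61.2
```

```bash
python3 -c "
from h import *
t=np.radians(21);x=np.array([np.cos(t),np.sin(t)])
print(shift((*(np.array([.470,.2128])-.06*x),.131),t+np.pi/2))"
```

```text
(array([ 5.90e+01, -1.18e+02, -1.00e-01]), np.float64(0.101), np.float64(-1.104), array([0.4144, 0.0593, 0.1309]), array([ 0.63, -0.47, -0.55, -0.  , -1.49,  1.41]))
```

Call:
drive_tool(targets=[[255, 16, -32, 0, 0, 0, 0.03], [255, 34, -68, 0, 0, 0, 0.06], [255, 50, -98, 0, 0, 0, 0.1], [255, 57, -112, 0, 0, 0, 0.1], [255, 59, -116, 0, 0, 0, 0.1], [255, 59, -116, 0, 0, 0, 0.1], [255, 59, -116, 0, 0, 0, 0.1], [255, 59, -116, 0, 0, 0, 0.1], [255, 59, -116, 0, 0, 0, 0.1], [255, 59, -116, 0, 0, 0, 0.1]])

```text
time: 38.4
tcp_pos: [0.4153, 0.1873, 0.1309]
eef_rot: [-3.088, -0.574, -0.0]
contact_force: [0.2, -0.4, -1.4]
width: 0.431
gripper_force: 61.2
```

```bash
python3 -c "
from h import *
h=held('h8');a,y=post((.470,.2128),.4,'p0d');find((.469,.1495),'f1',zt=.040)
s=shift((*a,.131),np.radians(21)+np.pi/2);print(s,s[0][:2]-h)
p=np.load('p0d.npz')['p'];cv2.imwrite('pics/p0d.png',cv2.resize(p[60:330,150:480,::-1],None,fx=2.2,fy=2.2))"
```

```text
h8 tcp [0.4153 0.1873 0.1309] top z -12.9 axis(tool mm) [-0.   1.5] xrange -19.6 19.0 n 3460 res 0.22 stub y 1.5 n 428 xmax 29.21007388093539
p0d 224 cen [468.5 212.5] area 106.7 yaw deg 21.0 axis [469.7 213. ] tcp [0.4153 0.1875 0.1309] eef yaw 21.1 ((468.0821228027344, 212.52224731445312), (9.205273628234863, 13.864184379577637), 20.97500991821289)
f1 axis [0.4687 0.1489] r 18.9 19.2 n 1483 stub n 126 yaw 0.466 reach 28.9
(array([60. , -4.1, -0.1]), np.float64(0.001), np.float64(-1.203), array([0.4152, 0.1876, 0.1309]), array([ 0.87, -0.35, -0.46, -0.  , -1.46,  1.07])) [60.0387113  -5.59415738]
```

View pics/p0d.png

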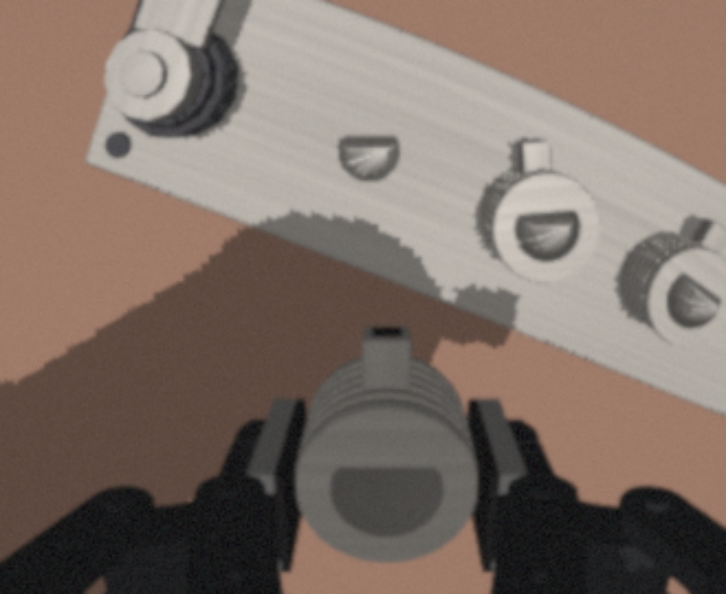

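Call:
drive_tool(targets=[[255, 20, -2, 5, 0, 0, 0], [255, 45, -4.9, 15, 0, 0, 0], [255, 58, -4.9, 30, 0, 0, 0], [255, 60, -4.9, 48, 0, 0, 0], [255, 60, -4.9, 60, 0, 0, 0], [255, 60, -4.9, 60, 0, 0, 0], [255, 60, -4.9, 67, 0, 0, 0], [255, 60, -4.9, 74, 0, 0, 0], [255, 60, -4.9, 80, 0, 0, 0], [255, 60, -4.9, 80, 0, 0, 0]])

```text
time: 39.55
tcp_pos: [0.4692, 0.2139, 0.0502]
eef_rot: [-3.088, -0.575, 0.0]
contact_force: [-0.3, 0.8, 0.0]
width: 0.429
gripper_force: 61.2
```

Call:
drive_tool(targets=[[255, 0, 0, 5, 0, 0, 0], [255, 0, 0, 10, 0, 0, 0], [255, 0, 0, 15, 0, 0, 0], [255, 0, 0, 19, 0, 0, 0], [255, 0, 0, 22, 0, 0, 0], [255, 0, 0, 23.5, 0, 0, 0], [255, 0, 0, 24, 0, 0, 0], [255, 0, 0, 24, 0, 0, 0], [255, 0, 0, 24, 0, 0, 0], [255, 0, 0, 24, 0, 0, 0]])

```text
time: 40.55
tcp_pos: [0.4695, 0.214, 0.027]
eef_rot: [-3.088, -0.575, -0.0]
contact_force: [-1.5, -0.2, 1.2]
width: 0.431
gripper_force: 61.4
```

Call:
drive_tool(targets=[[120, 0, 0, 0, 0, 0, 0], [120, 0, 0, 0, 0, 0, 0], [120, 0, 0, 0, 0, 0, 0], [120, 0, 0, -20, 0, 0, 0], [100, 0, 0, -55, 0, 0, 0], [50, -10, 20, -95, 0, 0, 0], [0, -30, 45, -135, 0, 0, 0], [0, -40, 65, -165, 0, 0, 0], [0, -45, 70, -170, 0, 0, 0], [0, -45, 70, -170, 0, 0, 0]])

```text
time: 41.55
tcp_pos: [0.4529, 0.1322, 0.1983]
eef_rot: [-3.087, -0.573, -0.005]
contact_force: [-0.3, -0.4, -0.2]
width: 0.996
gripper_force: 0.0
```

Run:
```python
from h import *
P=[(.470,.2128),(.469,.149),(.4676,.0857),(.4664,.0219)]
for k in range(4): find(P[k],f"z{k}",zt=.040)
f=np.load("z0.npz");c=dict(intrinsics=f["K"],pose=f["P"]);X=cloud(c,"wrist",f["d"])
for e in P:
    w=X[(abs(np.hypot(X[...,0]-e[0],X[...,1]-e[1])-.0155)<.002)];print("rim z",np.median(w[w[:,2]>.03][:,2]).round(4))
print(shift((.601,.2847,.2),np.pi/2+.06),proj(c,"wrist",(.601,.2847,.1)))
```

```text
z0 axis [0.4697 0.2125] r 19.0 19.4 n 867 stub n 69 yaw 0.363 reach 28.7
z1 axis [0.4688 0.1489] r 18.7 19.2 n 918 stub n 77 yaw 0.455 reach 29.4
z2 axis [0.467  0.0863] r 18.9 19.2 n 883 stub n 73 yaw -0.172 reach 29.1
z3 axis [0.4662 0.0223] r 19.0 19.6 n 737 stub n 63 yaw -0.374 reach 29.3
rim z 0.0402
rim z 0.2736
rim z 0.2535
rim z 0.0402
(array([193.6, -88.1,  -5.5]), np.float64(0.309), np.float64(-1.202), array([0.4522, 0.1328, 0.1951]), array([ 0.72, -0.31, -0.32, -0.  , -1.57,  1.22])) [211.14806577 -26.92545338]
```

All four barrels sit at the right height (top about 40 mm), with yaws matching the posts. Back to the knob.

Call:
drive_tool(targets=[[0, 20, -9, -5, 0, 0, 0.04], [0, 55, -25, -5, 0, 0, 0.1], [0, 92, -42, -5, 0, 0, 0.16], [0, 128, -58, -5, 0, 0, 0.22], [0, 160, -73, -5, 0, 0, 0.28], [0, 184, -84, -5, 0, 0, 0.309], [0, 193, -88, -5, 0, 0, 0.309], [0, 193, -88, -5, 0, 0, 0.309], [0, 193, -88, -5, 0, 0, 0.309], [0, 193, -88, -5, 0, 0, 0.309]])

```text
time: 42.75
tcp_pos: [0.6005, 0.2836, 0.2021]
eef_rot: [-3.14, -0.093, -0.0]
contact_force: [-1.3, -0.5, 0.0]
width: 0.997
gripper_force: 0.0
```

Run:
```python
from h import *
c=get_calibration("wrist");p,d=snapshot("wrist");X=cloud(c,"wrist",d)
w=(np.hypot(X[...,0]-.601,X[...,1]-.285)<.03)&(abs(X[...,2]-.111)<.004);t=X[w];print(len(t),t.mean(0).round(4),t.min(0).round(4),t.max(0).round(4))
print(shift((*t.mean(0)[:2],.0905)))
```

```text
342 [0.6009 0.2848 0.1117] [0.5922 0.2773 0.107 ] [0.608  0.2927 0.114 ]
(array([  0.3,  -1.2, 111.9]), 0, np.float64(-1.512), array([0.6006, 0.2835, 0.2024]), array([ 0.74,  0.21,  0.2 , -0.  , -1.56,  0.89]))
```

Call:
drive_tool(targets=[[0, 0.5, -1, 30, 0, 0, 0], [0, 0.5, -1, 65, 0, 0, 0], [0, 0.5, -1, 95, 0, 0, 0], [60, 0.5, -1, 108, 0, 0, 0], [140, 0.5, -1, 112, 0, 0, 0], [255, 0.5, -1, 112, 0, 0, 0], [255, 0.5, -1, 112, 0, 0, 0], [255, 0.5, -1, 112, 0, 0, 0], [255, 0.5, -1, 112, 0, 0, 0], [255, 0.5, -1, 112, 0, 0, 0]])

```text
time: 43.8
tcp_pos: [0.6023, 0.2859, 0.0922]
eef_rot: [-3.138, -0.094, -0.005]
contact_force: [-1.5, 1.2, 6.8]
width: 0.169
gripper_force: 58.5
```

Call:
drive_tool(targets=[[255, 0, -3, 0, 0, 0, 0], [255, 0, -6, 0, 0, 0, 0], [255, 0, -6, 0, 0, 0, 0], [255, -4, -6, 0, 0, 0, 0], [255, -9, -6, 0, 0, 0, 0], [255, -14, -6, 0, 0, 0, 0], [255, -19, -6, 0, 0, 0, 0], [255, -24, -6, 0, 0, 0, 0], [255, -28, -6, 0, 0, 0, 0], [255, -28, -6, 0, 0, 0, 0]])

```text
time: 44.8
tcp_pos: [0.5741, 0.2874, 0.0921]
eef_rot: [3.138, 0.092, 0.004]
contact_force: [-0.2, -8.1, 6.8]
width: 0.169
gripper_force: 58.8
```

```bash
sed -i 's/\.4715,\.279/.471,.2832/' g.py; python3 g.py
python3 - <<'E'
from h import *
c=get_calibration("wrist");p,d=snapshot("wrist");X=cloud(c,"wrist",d)
cv2.imwrite("pics/k2.png",p[...,::-1])
E
```

```text
[0.57407256 0.28735551 0.09208077] [-0.21158378 -8.13882194  6.83499487] [-2.24843115  0.11541174  0.17170768] 0.16905747353779052 [ 0.78  0.18 -0.04  0.   -1.35  0.85]
r 0.1031562901508581 g 1.631090884671568
[[ 0.998  0.059  0.002]
 [ 0.059 -0.998 -0.002]
 [ 0.002  0.003 -1.   ]]
```

View pics/k2.png

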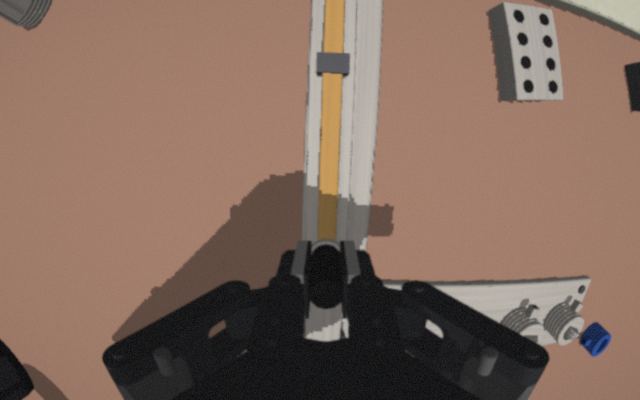

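Call:
drive_tool(targets=[[255, -1, 0, 0, 0, 0, 0], [255, -1.2, 5.1, 0, 0, 0, 0.05], [255, -1.6, 10.2, 0, 0, 0, 0.1], [255, -3.7, 22.2, 0, 0, 0, 0.22], [255, -7.6, 34.9, 0, 0, 0, 0.35], [255, -13, 47, 0, 0, 0, 0.48], [255, -20, 58.2, 0, 0, 0, 0.61], [255, -28.4, 68.5, 0, 0, 0, 0.74], [255, -38, 77.6, 0, 0, 0, 0.87], [255, -48.7, 85.4, 0, 0, 0, 1.0]])

```text
time: 45.85
tcp_pos: [0.5299, 0.1996, 0.092]
eef_rot: [2.796, -1.431, 0.004]
contact_force: [-4.6, -2.4, 9.6]
width: 0.168
gripper_force: 59.2
```

```bash
python3 g.py
```

```text
[0.52986229 0.19959807 0.09204837] [-4.61061546 -2.3852055   9.59594836] [-0.78570303  1.568026    0.37423905] 0.1676592416283901 [ 0.72 -0.02 -0.25  0.   -1.34 -0.09]
r 0.10224505771095121 g 0.6334576647281405
[[ 0.585 -0.811  0.002]
 [-0.811 -0.585 -0.002]
 [ 0.002 -0.    -1.   ]]
```

Call:
drive_tool(targets=[[255, -1.1, 14.3, 0, 0, 0, 0.14], [255, -3.9, 27.2, 0, 0, 0, 0.27], [255, -8.4, 39.6, 0, 0, 0, 0.4], [255, -14.4, 51.4, 0, 0, 0, 0.53], [255, -19.4, 59.2, 0, 0, 0, 0.62], [255, -20.6, 60.8, 0, 0, 0, 0.64], [255, -20.6, 60.8, 0, 0, 0, 0.64], [120, -20.6, 60.8, 0, 0, 0, 0.64], [0, -20.6, 60.8, 0, 0, 0, 0.64], [0, -20.6, 60.8, 0, 0, 0, 0.64]])

```text
time: 46.85
tcp_pos: [0.4682, 0.1821, 0.0895]
eef_rot: [2.21, -2.232, -0.001]
contact_force: [-0.4, -0.3, -0.1]
width: 0.674
gripper_force: 0.0
```

Call:
drive_tool(targets=[[0, 0, 0, -20, 0, 0, 0], [0, 0, 0, -50, 0, 0, 0], [0, 0, 0, -85, 0, 0, 0], [0, 0, 0, -115, 0, 0, 0], [0, 0, 0, -135, 0, 0, 0], [0, 0, 0, -140, 0, 0, 0], [0, 20, 0, -140, 0, 0, 0], [0, 50, 0, -140, 0, 0, 0], [0, 75, 0, -140, 0, 0, 0], [0, 80, 0, -140, 0, 0, 0]])

```text
time: 47.85
tcp_pos: [0.4672, 0.1004, 0.2289]
eef_rot: [2.208, -2.234, -0.001]
contact_force: [0.4, -0.6, 0.2]
width: 1.002
gripper_force: 0.0
```

Run:
```python
from h import *
c=get_calibration("wrist");p,d=snapshot("wrist");t,_=snapshot("top");ct=get_calibration("top")
print(monitor.state()["tcp_pos"],monitor.state()["time"])
a=cv2.resize(p,(480,300));b=cv2.resize(t[90:300,160:500],(486,300))
cv2.imwrite("pics/end.png",np.vstack([cv2.resize(p[:300],(640,300)),cv2.resize(t[120:300,170:490],None,fx=1.65,fy=1.65)[:,:640] if 0 else cv2.resize(t[120:300,170:490],(530,298))[:, :].copy() if 0 else cv2.copyMakeBorder(cv2.resize(t[120:300,170:490],(530,298)),0,0,0,110,cv2.BORDER_CONSTANT)])[...,::-1])
X=cloud(c,"wrist",d)
k=X[(abs(X[...,2]-.111)<.004)&(abs(X[...,0]-.469)<.03)&(abs(X[...,1]-.18)<.04)];print("knob",len(k),k.mean(0).round(4))
```

```text
[0.46734037 0.10162686 0.22900099] 47.95
knob 215 [0.4699 0.1814 0.1114]
```

View pics/end.png

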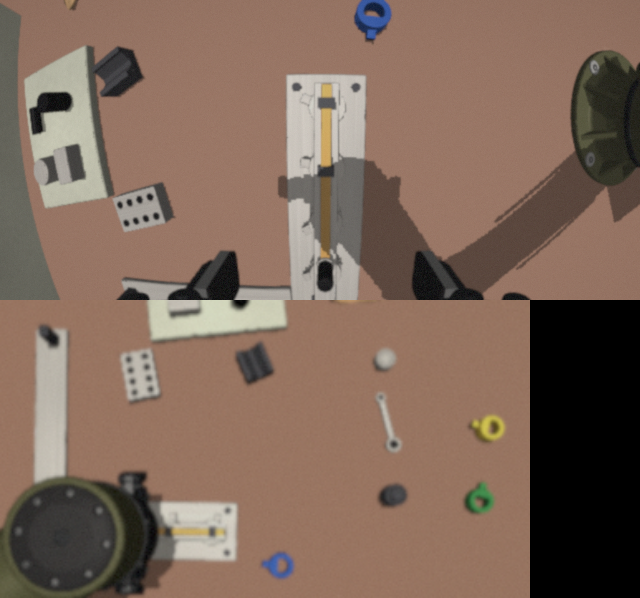

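The final view shows the bar home over the row at (326,170), the four barrels under it with stubs out to the side, the bystanders and look-alikes unmoved, and no grey barrel left on the plate. Handing in.

```bash
python3 -c "
from h import *
print(ctrl.sign_off())"
```

```text
the job is handed in; nothing more can be done
None
```

All four barrels are fully down on the posts with their flats matched, the bar is back home over them with the bolt drawn back, and the job was handed in at about 48 s; the hand-in returned no verdict.

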